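# Drift the seized axle pin out of a trolley castor and take off its wheel

## Task

A nursery-trolley castor is clamped wheel-up in the vice, its axle pin rusted in and its wheel's bearing gone. Pick up the drift punch, feel its tip into the axle hole on the pin's headless side, and press the pin right through until it drops out on the head side, without ever leaning hard (40 N or more) on the castor itself; then draw the punch out and lay it flat on the bench, clear of the castor, lift the freed wheel out and set it down in the black parts tray without dropping it. Leave the screwdriver, the pot and the jar where they are.

Things in the scene. Friction and masses are not known exactly. Their poses are not given: they have to be found in the camera images.
- vice: Grey drill vice, fixed to the bench. Origin on the bench under the middle of the jaws; y is the screw's line (handle at +y), z up. 70 mm wide in x, jaws 47 mm high; reaches from y -68 to +165 mm. The jaws hold a steel castor by the y edges of its plate, so the castor's axle is along y and centred on y = 0, but how far along x and how high it sits varies (see castor).
- jaw_axle (a point): Point of the vice 95 mm above its origin, vice's axes. The axle line (along y) passes within 12 mm of it in x and 0 to 3 mm above it. Facing -y is a 26 mm round boss, outer face 21.5 mm from here, with a 9.6 mm hole; the pin's plain end lies 4 mm inside. A tip that stops at that face is on the boss, 3 mm deeper beside it on the cheek. The same boss is on the +y side, 13.5 to 21.5 mm.
- castor (a joint): Slip of the castor along the jaws (vice x) since the start, m; jaw friction holds it against 45 N. Its pin (9 mm, 39 mm shaft, low 15 mm head at +y) is rusted in the +y boss: a push of about 8 to 18 N along +y for 39 mm, till tip and pin end reach that boss's outer face, drops it. Fork: cheeks 37 mm over all in y, bosses 43; they end 14 mm above the axle; crown 42.5 mm below it with 4 mm lips.
- wheel_mid (a point): Centre of the castor wheel: 80 mm diameter, 24 mm wide, black tyre, grey hub, 0.16 to 0.26 kg; y is its axle. Its bearing is gone: the 22 mm bore hangs loose round the 9 mm pin. It stands on the fork's crown, centre 3 mm below the axle line but up to 6 mm off it in x, so it does not tell where the hole is. Pin gone, it lifts straight up, pinched by the tyre's flat sides above the cheeks.
- punch_grip (a point): Drift punch lying on the bench: black square moulded hand grip 20 by 20 mm, 65 mm long (steel struck end 18 mm behind it), and a round steel blade, 8 mm diameter, 75 mm long, on the same axis; 0.14 kg. The point is on the axis, 10 mm above the bench, in the grip 30 mm behind its front end and 105 mm behind the tip; x points to the tip.
- punch_tip (a point): Middle of the flat end of the punch's blade; same axes as the punch.
- tray: Shallow black parts tray, fixed, on the bench beyond the vice's handle, 160 mm (x) by 180 mm (y), 36 mm high, walls 4 mm. Origin: centre of its underside. Floor 4 mm thick with ribs 4 mm high, 28 mm apart, one through the middle, running along y, so a wheel set down with its axle along y does not roll.
- screwdriver: Bystander: screwdriver lying on the bench, about 200 mm long. Leave it alone.
- pot: Bystander: small terracotta pot, 76 mm wide, 66 mm high, origin at the centre of its base. Leave it alone.
- jar: Bystander: amber glass jar of grease, 56 mm wide, 70 mm high, origin at the centre of its base. Leave it alone.
Mind the look-alikes: they are no part of the job. What is shaped like the part that bears punch_grip but yellow is not meant. There is more than one size of the part that bears wheel_mid; the job needs the smaller.

How it is judged:
On the way, in this order (a step that is already met when the one before it is completed fails the run):
1. the punch has gone through the axle hole and pushed the pin out: its tip is at the outer face of the head-side boss (y of punch_tip in the frame of jaw_axle between 0.019 and 0.05 m and x of punch_tip in the frame of jaw_axle between -0.016 and 0.016 m and z of punch_tip in the frame of jaw_axle between -0.004 and 0.007 m), for 0.05 s.
2. the wheel is lifted clear of the fork (z of wheel_mid in the frame of jaw_axle above 0.04 m), for 0.1 s.
At the end, for the whole second after the job is handed in: The wheel, freed of its pin, is still and inside the parts tray (centre inside its outline, less than 60 mm above its underside); the punch lies flat on the bench (grip and tip below 22 mm), its tip over 60 mm from the castor; the castor is where it was in the jaws (to 3 mm) (x of wheel_mid in the frame of tray between -0.075 and 0.075 m and y of wheel_mid in the frame of tray between -0.085 and 0.085 m and z of wheel_mid in the frame of tray below 0.06 m and linear speed of wheel below 0.05 m/s and height (world z) of each of punch_grip, punch_tip below 0.022 m and horizontal distance between punch_tip and jaw_axle above 0.06 m and value of joint castor between -0.003 and 0.003 m); the robot touches nothing.
It fails at once if the punch presses on the castor with more than 40 N (contact force between punch and castor above 40 N).
It fails at once if the wheel is dropped or thrown: moving faster than 0.8 m/s with no finger on it (linear speed of wheel above 0.8 m/s and contact force between the fingers and wheel below 0.1 N).
It fails at once if the screwdriver, the pot or the jar is moved more than 30 mm (distance of any of screwdriver, pot, jar from where it was at the start of the episode above 0.03 m).
It also fails if it takes over 72 s, if anything falls off the work surface, if the arm or the gripper's body presses on something with over 40 N, if the wrist force passes 120 N, or if a joint passes its speed limit or range.

## Robot

A 7-joint arm with a two-finger parallel gripper is mounted at the origin on the work surface. World frame = base frame: x ahead of the robot, y to its left, z up, the work surface at z = 0. Lengths are in m, angles in rad, forces in N, time in s.
With the tool pointing down it reaches from about 0.4 to 0.875 m from the base axis. Payload 19.3 kg.
Tool frame: the origin (TCP) lies at the very end of the fingers, on their centre line; the grasp point (between the pads) lies bot.grasp_offset behind it (bot.grasp_offset is the distance from the TCP to the grasp point, in m); z points along the fingers, y is the direction in which the jaws open and shut (so a half turn about z gives the same grasp; the last joint's range is limited). The gripper opens to 85 mm and grips with 20 to 120 N. Pads are 22 mm wide; open, the fingers measure 114 mm over their backs; the gripper's body (76 mm by 85 mm) begins 54 mm behind the grasp point. The pads swing forward as they close: fully open they stand 13 mm farther back than shut.
Start: joints at [-1.242, 0.521, -0.036, 1.599, 0.021, 1.021, -0.113], TCP at [0.243, 0.576, 0.231] pointing down, gripper open.
Joint ranges: [-2.91, 2.91], [-0.3, 2.13], [-1.5, 1.42], [0.17, 2.43], [-1.26, 4.41], [0.16, 1.93], [-2.52, 2.52]. Speed limits (rad/s): [1.89, 1.89, 2.39, 2.39, 3.01, 3.01, 3.01].

## Interface

Orientations are given as [roll, pitch, yaw] about the fixed x, y, z axes, in that order (R = Rz(yaw) Ry(pitch) Rx(roll)).
In Python, from workcell import bot gives the robot as it stands. The module is installed in compiled form; this text tells all that it offers.
- The arm moves only by the shell command python3 -m handwheel 'ROWS' [OPENING] [FORCE]. ROWS is JSON, a list of rows, each a list of 6 numbers: the shift along the tool's x, y, z as a fraction of full scale, then the turn, a rotation vector about the tool's x, y, z as a fraction of full scale. In form: [[x, y, z, rx, ry, rz], ...]. A call has 1 to 8 rows; each row shifts and turns the commanded pose from where the row before left it, along the tool's axes as they then stand; what a row does not reach is not made up. Full scale, the value 1, is 0.025 m for a shift and 360 degrees for a turn. A row lasts 1/8 s, in which the tool goes at most 62.5 mm and 10.7 degrees, less where a joint would pass 70% of its speed; a pose out of reach is approached as far as the arm can. A call with a number of a shift or a turn outside -1 to 1 is refused whole. A call with a gripper value outside its range is refused whole. OPENING is the closure, from -1 (fully open) to 1 (shut), set as the call begins (- or left out, the last holds). The fingers move at their own pace and stop on an object; FORCE is the grip in N (left out, the last holds). Time passes only in rows, so rows that do not move let the fingers close. It gives the time, the measured TCP pose, the force and the opening at its end, in the units of the state.
- bot.observe(): the state, without advancing time (a new reading comes with each control period).
- bot.grab_frame(name): name is "scene" or "top"; returns a dict with "pixels" (400x640x3 uint8, blue, green, red), "vertical_fov" (degrees; the focal length in pixels is half the picture's height over the tangent of half this angle, whatever the lens; pixels are square), "cx", "cy" (the principal point, pixels), "R" (3x3) and "t" (3): a world point X has camera coordinates R X + t. Camera axes: x right, y down, z forward; pixel columns grow to the right and rows downward; lengths in m; the calibration is good to about 2 mm. A picture is of the moment at which its call begins. There is no depth.
- bot.job_done(): hands the job in, once; it reports no verdict.
Trained networks look in a picture, given as the dict that the camera call returned (one of the last four; its "shot" number tells which), for a name from the list of things; names that differ only in an ending like _2 or _b are one class to them, and where a whole thing is asked for, a point or a joint stands for the part that bears it (a point fixed in the world has none). Each returns a list of dicts, best first, with "score" (0 to 1); they miss things now and then, are a little off and sometimes report something else, mostly with a low value. They report only what shows in the picture. A call takes as long as a camera call. They do not tell look-alikes from the thing itself.
- bot.trace(picture, thing): "region" (400x640 bool, what is visible of it) and "point" ([column, row] in pixels, amid what is visible of it).
The state is a dict: "clock": time; "qpos": joint angles; "qd": joint speeds; "joint_efforts": joint torques, N m; "position": TCP position; "tool_rot": TCP orientation; "force": force on the tool from outside, world axes, zero at the start; "moment": the same for the moment, N m; "grip_width": finger opening in m.
Only numpy, scipy, OpenCV 4.12 (cv2) and the standard library are available. Lean on these libraries where they do the work, as an engineer would, in place of code of your own. Each camera call takes 0.05 s, during which the arm holds its last target.

## Working session

There is one attempt and no reset: what is moved stays moved. The work goes in short steps, Python scripts to look and compute and a shell command to move; the robot and the scene stay as the last step left them, time stands still between calls to the robot, and variables do not carry over. Pictures are saved under pics/ and viewed, and the job is handed in when it is done.

```bash
mkdir -p pics
cat > h.py <<'E'
import numpy as np,cv2
from workcell import bot
def foc(p): return 200/np.tan(np.radians(p["vertical_fov"])/2)
def proj(p,X):
    c=np.asarray(p["R"])@np.asarray(X,float)+np.asarray(p["t"]).ravel(); f=foc(p)
    return np.array([p["cx"]+f*c[0]/c[2],p["cy"]+f*c[1]/c[2]])
def onz(p,uv,z):
    f=foc(p);d=np.array([(uv[0]-p["cx"])/f,(uv[1]-p["cy"])/f,1.]);R=np.asarray(p["R"]);t=np.asarray(p["t"]).ravel()
    o=-R.T@t;w=R.T@d; return o+w*(z-o[2])/w[2]
E
python3 - <<'E'
from h import *
print(bot.observe(),bot.grasp_offset)
for n in("scene","top"):
    p=bot.grab_frame(n);cv2.imwrite(f"pics/{n}0.png",p["pixels"])
    R=np.asarray(p["R"]);print(n,p["vertical_fov"],p["cx"],p["cy"],-R.T@np.asarray(p["t"]).ravel(),R, p.keys())
E
```

```text
{'clock': 0.0, 'qpos': array([-1.24220606,  0.52202179, -0.03631481,  1.59999364,  0.02121275,
        1.02107022, -0.11284142]), 'qd': array([-0.00042041, -0.00098161, -0.00048955, -0.00059961,  0.00045627,
        0.00299893, -0.00181554]), 'joint_efforts': array([-3.05394587e-05, -9.27115631e+01,  1.97927222e+00, -3.69919288e+01,
        1.76191342e-02,  8.51923891e-03,  3.16246212e-05]), 'position': array([0.24260723, 0.57564118, 0.23072616]), 'tool_rot': array([-3.14048902e+00,  9.48465134e-05,  2.74274654e+00]), 'force': array([-0.11984732, -0.53762107,  0.7367057 ]), 'moment': array([-0.00196691,  0.03193904, -0.00678199]), 'grip_width': 0.08553744903010424} 0.0187
scene 44.388422696267924 315.0166580643194 198.89416611652487 [1.1899683  0.54334279 1.07084753] [[-0.66646209  0.74532369  0.01791312]
 [ 0.55653176  0.5133464  -0.65325943]
 [-0.49608537 -0.42540342 -0.75692222]] dict_keys(['pixels', 'vertical_fov', 'cx', 'cy', 'R', 't', 'shot'])
top 49.70955772738407 324.8258105322235 191.32416843230305 [ 0.39204005 -0.01149259  1.01957286] [[ 0.00259427 -0.9999654  -0.0079035 ]
 [-0.98559661 -0.0012204  -0.16910894]
 [ 0.16909344  0.00822838 -0.98556568]] dict_keys(['pixels', 'vertical_fov', 'cx', 'cy', 'R', 't', 'shot'])
```

View pics/scene0.png

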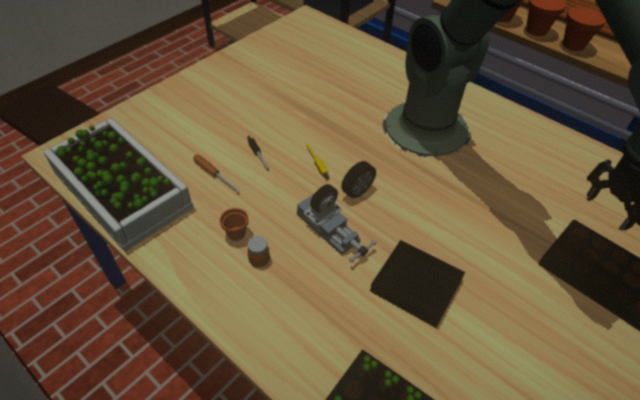

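View pics/top0.png

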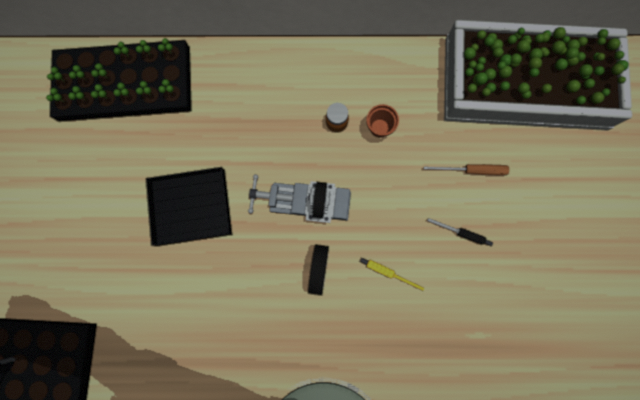

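Run:
```python
from h import *
P={n:bot.grab_frame(n) for n in("scene","top")}
import pickle
for n,p in P.items():
    print(n)
    for th in["vice","castor","wheel_mid","punch_grip","tray","jaw_axle","punch_tip"]:
        try:
            for d in bot.trace(p,th)[:2]:
                ys,xs=np.nonzero(d["region"]);m=cv2.minAreaRect(np.c_[xs,ys].astype(np.float32))
                print(th,round(d["score"],2),d["point"],len(xs),"bbox",xs.min(),xs.max(),ys.min(),ys.max(),"rect",np.round(m[0],1),np.round(m[1],1),round(m[2],1))
        except Exception as e: print(th,e)
pickle.dump(P,open("P0.pkl","wb"))
t=P["top"]["pixels"];s=P["scene"]["pixels"]
def crop(im,x,y,w,h,k,f): cv2.imwrite(f,cv2.resize(im[y:y+h,x:x+w],None,fx=k,fy=k,interpolation=cv2.INTER_CUBIC))
crop(t,240,165,130,80,6,"pics/tv.png");crop(t,415,205,90,50,8,"pics/tp.png");crop(s,280,160,110,120,5,"pics/sv.png");crop(s,235,125,50,55,10,"pics/sp.png")
```

```text
scene
vice 0.92 [337.1, 234.8] 1537 bbox 297 376 195 261 rect [334.  227.2] [84.8 31.5] 39.8
castor 0.87 [327.0, 214.2] 442 bbox 306 338 197 224 rect [322.4 210.9] [16.9 31.3] 56.3
wheel_mid 0.97 [319.9, 195.2] 404 bbox 311 337 184 211 rect [323.5 197.5] [19.8 29.7] 45.0
wheel_mid 0.92 [358.3, 176.9] 909 bbox 342 376 160 197 rect [358.5 178.5] [26.9 38.2] 45.0
punch_grip 0.63 [322.0, 162.9] 131 bbox 308 327 144 176 rect [317.9 159.8] [37.1  6.3] 63.4
punch_grip 0.51 [255.8, 145.6] 202 bbox 248 268 136 167 rect [257.9 151.8] [36.3  8.4] 60.3
tray 0.56 [418.1, 281.0] 4785 bbox 370 464 239 326 rect [416.9 281.3] [78.3 65.1] 28.8
punch_tip 0.75 [252.4, 146.0] 147 bbox 247 267 136 167 rect [257.3 151.6] [36.2  7.2] 63.4
punch_tip 0.56 [320.4, 166.6] 178 bbox 314 328 154 177 rect [320.6 165.8] [26.9  8.4] 59.0
top
vice 0.62 [290.5, 199.7] 2118 bbox 248 350 175 221 rect [298.8 197.9] [101.8  38.5] 5.0
castor 0.83 [324.4, 201.0] 520 bbox 305 333 182 222 rect [319.1 202.5] [25.4 39.6] 6.0
wheel_mid 0.91 [318.2, 201.5] 389 bbox 312 325 183 217 rect [318.5 199.9] [12.1 34.6] 3.4
wheel_mid 0.6 [317.2, 269.8] 810 bbox 307 328 244 295 rect [317.4 269.5] [16.1 50.8] 8.1
punch_grip 0.86 [468.9, 233.3] 375 bbox 428 491 219 245 rect [459.8 231.7] [67.8  9. ] 20.6
punch_grip 0.73 [382.9, 274.9] 395 bbox 360 421 258 288 rect [390.5 274. ] [67.1  8.5] 26.6
tray 0.92 [189.7, 208.2] 5665 bbox 145 231 167 246 rect [187.2 206.7] [70.6 84.4] 81.5
jaw_axle 0.71 [292.8, 197.3] 2065 bbox 248 350 174 220 rect [298.8 197. ] [102.   39.4] 4.4
punch_tip 0.82 [382.0, 270.7] 459 bbox 359 422 258 290 rect [391.  273.9] [69.8  9.7] 24.0
punch_tip 0.69 [470.9, 236.0] 340 bbox 430 491 220 245 rect [460.5 232.2] [65.5  9.5] 18.4
```

View pics/tv.png

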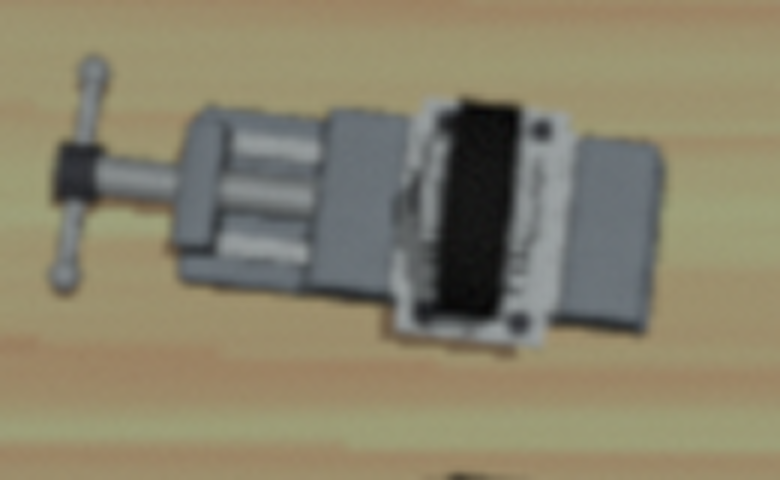

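View pics/tp.png

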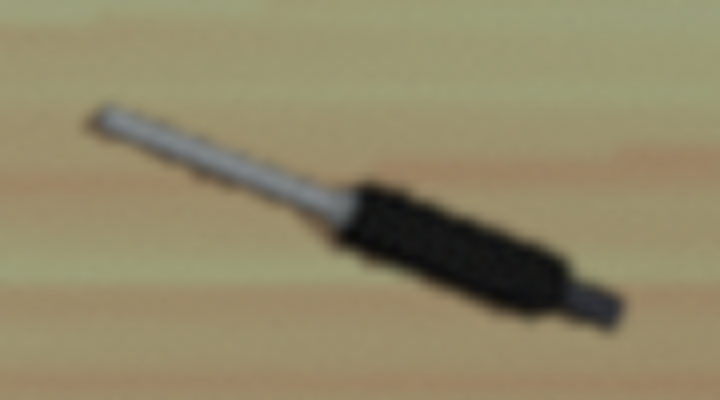

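View pics/sv.png

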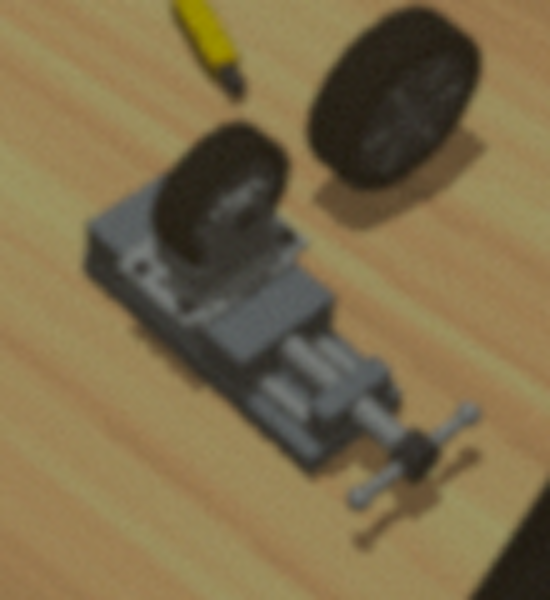

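View pics/sp.png

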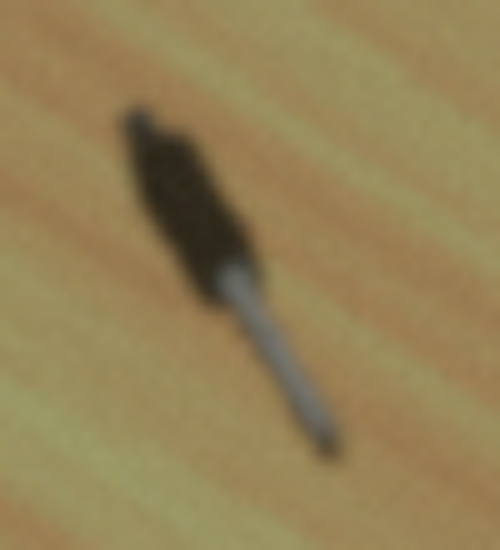

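```bash
cat >> h.py <<'E'
def uc(u,v,x,y,k): return (x+(u+.5)/k-.5, y+(v+.5)/k-.5)
E
python3 - <<'E'
from h import *
import pickle
P=pickle.load(open("P0.pkl","rb"));T=P["top"];S=P["scene"]
a=lambda u,v,z:onz(T,uc(u,v,415,205,8),z)
b=lambda u,v,z:onz(S,uc(u,v,235,125,10),z)
for f,pts in((a,[(100,117),(350,214),(565,288),(615,309)]),(b,[(325,450),(232,278),(155,145),(138,112)])):
    q=np.array([f(*x,.010) for x in pts]);print(q.round(4)); d=q[0]-q[-1];print(np.linalg.norm(d),np.degrees(np.arctan2(d[1],d[0])))
    e=d/np.linalg.norm(d)
    print("grip from tip/front/rear/butt",(q[0]-.105*e).round(4),(q[1]-.03*e).round(4),(q[2]+.035*e).round(4),(q[3]+.053*e).round(4))
v=lambda u,v,z:onz(T,uc(u,v,240,165,6),z)
print("fixed jaw corners", v(660,145,.047).round(4),v(640,325,.047).round(4),v(325,112,.047),v(305,290,.047))
print("castor plate",[v(*c,.053).round(4) for c in((425,98),(575,112),(540,347),(392,335))])
print("handle",v(78,172,.03),v(92,70,.03),v(65,275,.03))
print("wheel top",[v(*c,.12).round(4) for c in((460,100),(520,105),(498,318),(440,310))])
tr=[(147,178),(223,168),(231,234),(152,245)]
print("tray",[onz(T,c,.036).round(4) for c in tr])
E
```

```text
[[ 0.4993 -0.2427  0.01  ]
 [ 0.4711 -0.3143  0.01  ]
 [ 0.4498 -0.3755  0.01  ]
 [ 0.4438 -0.3895  0.01  ]]
0.15699415377654125 69.27431566601204
grip from tip/front/rear/butt [ 0.4622 -0.3409  0.01  ] [ 0.4605 -0.3424  0.01  ] [ 0.4622 -0.3427  0.01  ] [ 0.4625 -0.34    0.01  ]
[[ 0.5056 -0.2366  0.01  ]
 [ 0.473  -0.3108  0.01  ]
 [ 0.4473 -0.3728  0.01  ]
 [ 0.4403 -0.3882  0.01  ]]
0.1649897207176254 66.68467451441347
grip from tip/front/rear/butt [ 0.4641 -0.3331  0.01  ] [ 0.4611 -0.3384  0.01  ] [ 0.4612 -0.3406  0.01  ] [ 0.4613 -0.3395  0.01  ]
fixed jaw corners [ 0.5649 -0.06    0.047 ] [ 0.4961 -0.052   0.047 ] [0.57761109 0.06797493 0.047     ] [0.5091295  0.07452653 0.047     ]
castor plate [array([0.5819, 0.0295, 0.053 ]), array([ 0.5766, -0.0275,  0.053 ]), array([ 0.4871, -0.0143,  0.053 ]), array([0.4915, 0.0411, 0.053 ])]
handle [0.55706618 0.16486275 0.03      ] [0.59744721 0.16063794 0.03      ] [0.5168367  0.16863309 0.03      ]
wheel top [array([0.5681, 0.0143, 0.12  ]), array([ 0.5663, -0.007 ,  0.12  ]), array([0.4906, 0.0006, 0.12  ]), array([0.4934, 0.0208, 0.12  ])]
tray [array([0.5918, 0.4114, 0.036 ]), array([0.6158, 0.2349, 0.036 ]), array([0.4619, 0.2101, 0.036 ]), array([0.4367, 0.3888, 0.036 ])]
```

Run:
```python
from h import *
import pickle
P=pickle.load(open("P0.pkl","rb"))
# average several frames to denoise? single here
def big(p,x,y,w,h,k,draw=None):
    im=cv2.resize(p["pixels"][y:y+h,x:x+w],None,fx=k,fy=k,interpolation=cv2.INTER_CUBIC)
    im=np.clip(im.astype(float)*1.8,0,255).astype(np.uint8)
    return im
S=P["scene"];T=P["top"]
yaw=np.radians(-6);ex=np.array([np.cos(yaw),np.sin(yaw),0]);ey=np.array([-np.sin(yaw),np.cos(yaw),0]);O=np.array([.537,.010,.095])
def dr(p,im,x0,y0,k,xo,yo,zo,r,col):
    t=np.linspace(0,2*np.pi,60)
    q=[proj(p,O+ex*(xo+r*np.cos(a))+ey*yo+np.array([0,0,zo+r*np.sin(a)])) for a in t]
    q=(np.array(q)-[x0,y0])*k+k/2
    cv2.polylines(im,[q.astype(int)],True,col,1)
im=big(S,300,175,50,55,10);im2=im.copy()
for xo,c in((-8,(0,0,255)),(0,(0,255,0)),(8,(255,0,0))): dr(S,im2,300,175,10,xo/1000,.0215,.0015,.013,c)
dr(S,im2,300,175,10,0,.012,-.0015,.040,(0,255,255))
cv2.imwrite("pics/sw.png",np.hstack([im,im2])[:, :])
im=big(T,300,178,40,48,12);im2=im.copy()
dr(T,im2,300,178,12,0,.012,-.0015,.040,(0,255,255));dr(T,im2,300,178,12,0,-.012,-.0015,.040,(0,255,255))
for xo,c in((-8,(0,0,255)),(0,(0,255,0)),(8,(255,0,0))):
  for s in(1,-1): dr(T,im2,300,178,12,xo/1000,s*.0215,.0015,.013,c)
im=np.hstack([im,im2]);cv2.imwrite("pics/tw.png",cv2.resize(im,None,fx=.83,fy=.83));print(im.shape)
```

```text
(576, 960, 3)
```

View pics/sw.png

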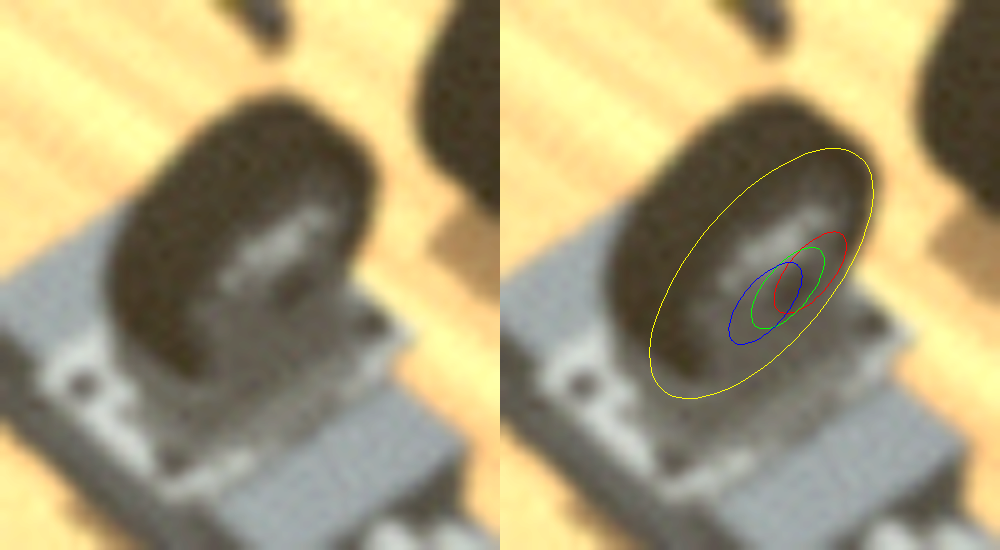

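View pics/tw.png

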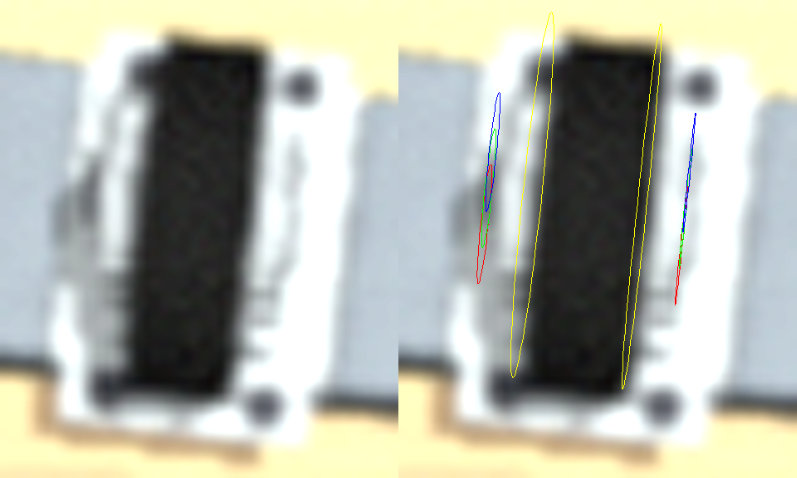

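```bash
cat >> h.py <<'E'
from scipy.spatial.transform import Rotation as Ro
def pose():
    o=bot.observe(); return np.array(o["position"]),Ro.from_euler("xyz",o["tool_rot"])
def down(yaw): return Ro.from_euler("xyz",[np.pi,0,np.radians(yaw)])
def plan(tgts,p=None,R=None):
    """tgts: list of (xyz,yawdeg,nrows or None)"""
    if p is None: p,R=pose()
    out=[]
    for xyz,yaw,n in tgts:
        xyz=np.array(xyz,float);G=down(yaw);rv=(R.inv()*G).as_rotvec()
        if n is None:
            n=max(int(np.ceil(np.degrees(np.linalg.norm(rv))/10.4)),int(np.ceil(np.linalg.norm(xyz-p)/.024)),1)
        p0=p.copy();R0=R
        for i in range(1,n+1):
            q=p0+(xyz-p0)*i/n
            d=R.inv().apply(q-p)/.025; r=(R.inv()*(R0*Ro.from_rotvec(rv*i/n))).as_rotvec()/(2*np.pi)
            row=np.r_[np.round(d,2),np.round(r,4)]
            out.append(row); p=p+R.apply(row[:3]*.025); R=R*Ro.from_rotvec(row[3:]*2*np.pi)
        out.append(None)
    k=0;ln=[]
    for r in out:
        if r is None: print("["+",".join(ln)+"]  n=%d"%len(ln)) ; ln=[];continue
        ln.append("["+",".join("%g"%(x+0) for x in r)+"]")
    print("end",p.round(4),R.as_euler("xyz",degrees=True).round(2))
E
python3 -c "
from h import *
plan([((.42,.47,.25),110,8),((.55,.33,.25),69,8),((.60,.15,.25),69,8),((.58,-.03,.25),69,8),((.50,-.2,.25),69,8),((.4615,-.3405,.15),69,8)])"
```

```text
[[-1.02,-0.14,-0.09,0,0,0.0164],[-1.03,-0.04,-0.1,0,0,0.0163],[-1.04,0.07,-0.09,0,0,0.0164],[-1.01,0.17,-0.09,0,0,0.0164],[-1,0.28,-0.1,0,0,0.0164],[-0.96,0.38,-0.09,0,0,0.0163],[-0.92,0.47,-0.09,0,0,0.0164],[-0.86,0.57,-0.1,0,0,0.0164]]  n=8
[[-0.88,0.37,0,0,0,0.0142],[-0.84,0.45,0,0,0,0.0143],[-0.8,0.52,0,0,0,0.0142],[-0.75,0.59,0,0,0,0.0142],[-0.7,0.66,0,0,0,0.0143],[-0.63,0.71,0,0,0,0.0142],[-0.57,0.77,0,0,0,0.0142],[-0.49,0.82,0,0,0,0.0143]]  n=8
[[-0.75,0.56,0,0,0,0],[-0.75,0.55,0,0,0,0],[-0.75,0.56,0,0,0,0],[-0.75,0.55,0,0,0,0],[-0.75,0.56,0,0,0,0],[-0.76,0.56,0,0,0,0],[-0.75,0.55,0,0,0,0],[-0.75,0.56,0,0,0,0]]  n=8
[[-0.88,0.23,0,0,0,0],[-0.87,0.23,0,0,0,0],[-0.88,0.23,0,0,0,0],[-0.87,0.23,0,0,0,0],[-0.88,0.23,0,0,0,0],[-0.87,0.22,0,0,0,0],[-0.88,0.23,0,0,0,0],[-0.88,0.23,0,0,0,0]]  n=8
[[-0.94,-0.07,0,0,0,0],[-0.93,-0.07,0,0,0,0],[-0.94,-0.06,0,0,0,0],[-0.94,-0.07,0,0,0,0],[-0.93,-0.07,0,0,0,0],[-0.94,-0.07,0,0,0,0],[-0.93,-0.07,0,0,0,0],[-0.94,-0.07,0,0,0,0]]  n=8
[[-0.72,0.07,0.5,0,0,0],[-0.73,0.08,0.5,0,0,0],[-0.72,0.07,0.5,0,0,0],[-0.73,0.07,0.5,0,0,0],[-0.72,0.07,0.5,0,0,0],[-0.73,0.08,0.5,0,0,0],[-0.72,0.07,0.5,0,0,0],[-0.73,0.07,0.5,0,0,0]]  n=8
end [ 0.4614 -0.3405  0.1501] [180.     0.    68.98]
```

```bash
python3 -m handwheel '[[-1,-0.14,-0.1,0,0,0.0164],[-1,-0.04,-0.1,0,0,0.0164],[-1,0.07,-0.1,0,0,0.0164],[-1,0.17,-0.1,0,0,0.0164],[-1,0.28,-0.1,0,0,0.0164],[-0.96,0.38,-0.1,0,0,0.0164],[-0.92,0.47,-0.1,0,0,0.0164],[-0.86,0.57,-0.1,0,0,0.0164]]' -1 40
python3 -m handwheel '[[-0.88,0.37,0,0,0,0.0142],[-0.84,0.45,0,0,0,0.0142],[-0.8,0.52,0,0,0,0.0142],[-0.75,0.59,0,0,0,0.0142],[-0.7,0.66,0,0,0,0.0142],[-0.63,0.71,0,0,0,0.0142],[-0.57,0.77,0,0,0,0.0142],[-0.49,0.82,0,0,0,0.0142]]'
```

```text
clock: 1.9
position: [0.4185, 0.4708, 0.2514]
tool_rot: [-3.142, -0.0, 1.915]
force: [-0.4, -0.5, -0.4]
grip_width: 0.0854
clock: 2.9
position: [0.5482, 0.3306, 0.2513]
tool_rot: [-3.142, -0.0, 1.202]
force: [-1.1, -0.3, 0.1]
grip_width: 0.0852
```

```bash
python3 -m handwheel '[[-0.75,0.56,0,0,0,0],[-0.75,0.56,0,0,0,0],[-0.75,0.56,0,0,0,0],[-0.75,0.56,0,0,0,0],[-0.75,0.56,0,0,0,0],[-0.75,0.56,0,0,0,0],[-0.75,0.56,0,0,0,0],[-0.75,0.56,0,0,0,0]]'
python3 -m handwheel '[[-0.88,0.23,0,0,0,0],[-0.88,0.23,0,0,0,0],[-0.88,0.23,0,0,0,0],[-0.88,0.23,0,0,0,0],[-0.88,0.23,0,0,0,0],[-0.88,0.23,0,0,0,0],[-0.88,0.23,0,0,0,0],[-0.88,0.23,0,0,0,0]]'
python3 -m handwheel '[[-0.94,-0.07,0,0,0,0],[-0.94,-0.07,0,0,0,0],[-0.94,-0.07,0,0,0,0],[-0.94,-0.07,0,0,0,0],[-0.94,-0.07,0,0,0,0],[-0.94,-0.07,0,0,0,0],[-0.94,-0.07,0,0,0,0],[-0.94,-0.07,0,0,0,0]]'
python3 -m handwheel '[[-0.72,0.07,0.5,0,0,0],[-0.72,0.07,0.5,0,0,0],[-0.72,0.07,0.5,0,0,0],[-0.72,0.07,0.5,0,0,0],[-0.72,0.07,0.5,0,0,0],[-0.72,0.07,0.5,0,0,0],[-0.72,0.07,0.5,0,0,0],[-0.72,0.07,0.5,0,0,0]]'
python3 - <<'E'
from h import *
for n in("top","scene"):
    p=bot.grab_frame(n);cv2.imwrite(f"pics/{n}1.png",p["pixels"]);print(proj(p,[.4615,-.3405,.01]),proj(p,[.4615+.105*.358,-.3405+.105*.934,.01]))
    im=p["pixels"];
    if n=="scene": cv2.imwrite("pics/s1c.png",cv2.resize(im[90:190,200:320],None,fx=6,fy=6,interpolation=cv2.INTER_CUBIC))
print(bot.observe()["position"],np.degrees(bot.observe()["tool_rot"]))
E
```

```text
clock: 3.9
position: [0.5987, 0.1495, 0.2515]
tool_rot: [3.142, -0.0, 1.205]
force: [-0.3, 0.4, -0.6]
grip_width: 0.0856
clock: 4.9
position: [0.5782, -0.0312, 0.2513]
tool_rot: [3.142, -0.0, 1.205]
force: [-0.1, 0.5, 0.2]
grip_width: 0.0855
clock: 5.9
position: [0.4971, -0.2014, 0.2514]
tool_rot: [-3.142, -0.0, 1.205]
force: [0.8, -0.7, 0.3]
grip_width: 0.0854
clock: 6.9
position: [0.4588, -0.3405, 0.151]
tool_rot: [3.142, -0.0, 1.205]
force: [-0.2, -0.4, 0.4]
grip_width: 0.0854
[469.80886502 235.47409152] [426.95173993 219.29152204]
[253.83010005 146.02395293] [267.24754444 167.47272398]
[ 0.45765838 -0.34137119  0.15044367] [-1.79910021e+02  3.68784639e-02  6.88892523e+01]
```

View pics/s1c.png

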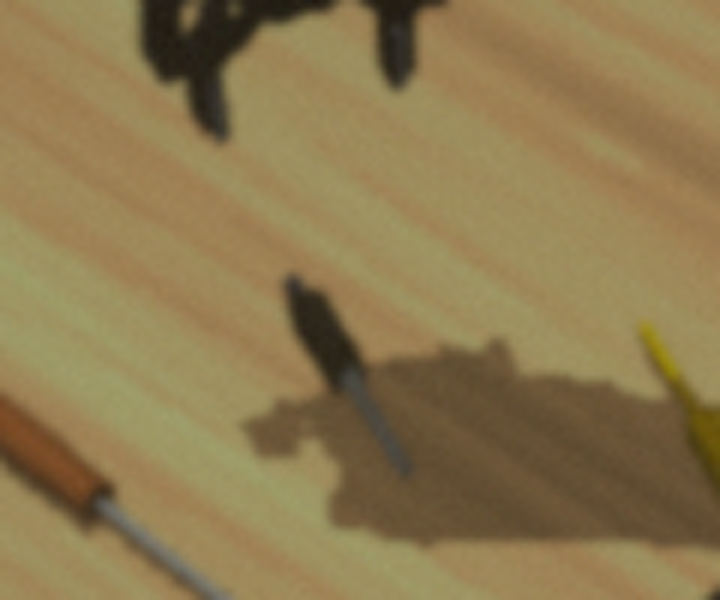

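View pics/top1.png

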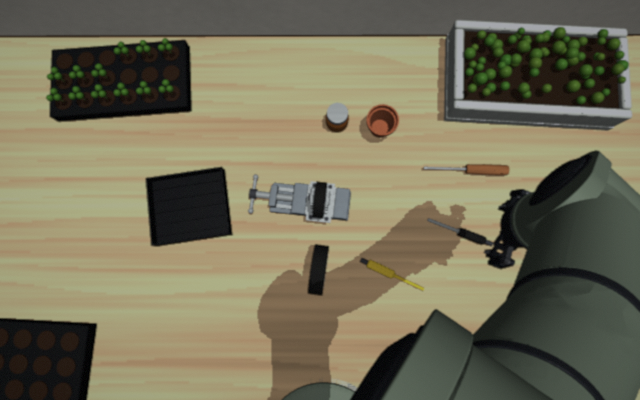

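```bash
python3 -c "
from h import *
plan([((.4615,-.3405,.03),69,6),((.4615,-.3405,.003),69,2)])"
```

```text
[[0.02,0.02,0.8,0,0,-0.0001],[0.01,0.03,0.81,-0.0001,0,0],[0.02,0.02,0.8,0,0.0001,-0.0001],[0.01,0.02,0.8,-0.0001,0,0],[0.01,0.02,0.8,0,0,-0.0001],[0.02,0.03,0.81,-0.0001,0,0]]  n=6
[[0,0,0.54,0,0,0],[0,0,0.54,0,0,0]]  n=2
end [ 0.4616 -0.3405  0.0029] [179.98   0.    69.  ]
```

```bash
python3 -m handwheel '[[0.015,0.023,0.8,0,0,0],[0.015,0.023,0.8,0,0,0],[0.015,0.023,0.8,0,0,0],[0.015,0.023,0.8,0,0,0],[0.015,0.023,0.8,0,0,0],[0.015,0.023,0.8,0,0,0],[0,0,0.54,0,0,0],[0,0,0.54,0,0,0]]'
python3 - <<'E'
from h import *
for n in("top","scene"):
    p=bot.grab_frame(n)
    if n=="top": cv2.imwrite("pics/a.png",cv2.resize(p["pixels"][190:270,400:520],None,fx=6,fy=6,interpolation=cv2.INTER_CUBIC))
    else:cv2.imwrite("pics/b.png",cv2.resize(p["pixels"][90:190,200:320],None,fx=6,fy=6,interpolation=cv2.INTER_CUBIC))
E
```

```text
clock: 8.0
position: [0.4638, -0.3389, 0.0036]
tool_rot: [3.142, 0.0, 1.205]
force: [-0.0, -0.4, -0.6]
grip_width: 0.0853
```

View pics/a.png

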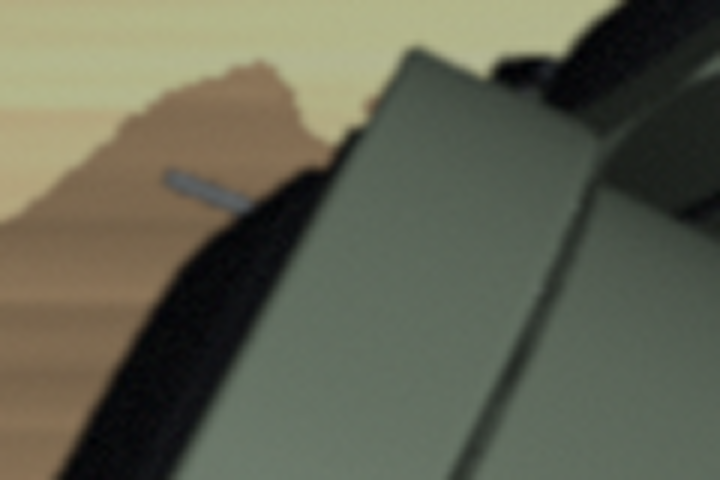

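View pics/b.png

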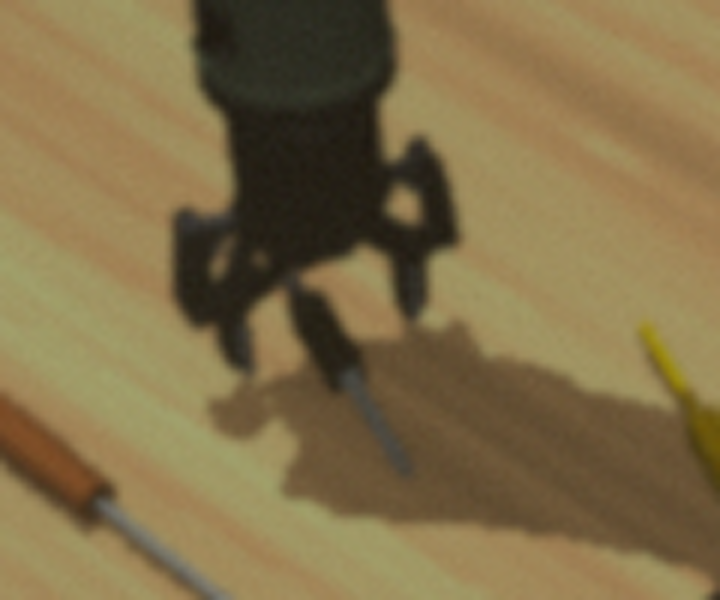

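```bash
python3 -m handwheel '[[0,0,0,0,0,0],[0,0,0,0,0,0],[0,0,0,0,0,0],[0,0,0,0,0,0],[0,0,0,0,0,0],[0,0,0,0,0,0]]' 1 60
python3 -m handwheel '[[0,0,0,0,0,0],[0,0,0,0,0,0]]' 1 110; python3 -c "
from h import *
print(bot.observe())"
```

```text
clock: 8.85
position: [0.4638, -0.3389, 0.0048]
tool_rot: [3.141, -0.0, 1.205]
force: [-1.2, 2.0, 9.2]
grip_width: 0.0188
clock: 9.1
position: [0.4639, -0.3389, 0.005]
tool_rot: [3.141, -0.0, 1.205]
force: [-2.8, 3.1, 13.4]
grip_width: 0.0173
{'clock': 9.1, 'qpos': array([ 0.32573593,  0.79930582,  0.29162079,  1.88029976, -0.42619439,
        0.52267328,  0.54050722]), 'qd': array([-2.51776524e-04, -5.72095351e-04, -4.32436619e-06, -3.78854306e-04,
       -1.70151685e-04,  2.57910590e-03,  3.85189124e-05]), 'joint_efforts': array([ 2.55723987e-01, -9.08238029e+01,  1.14954615e+01, -1.98079115e+01,
       -7.43029872e-02, -1.23502862e+00,  2.20938638e-02]), 'position': array([ 0.4638675 , -0.33892009,  0.00500643]), 'tool_rot': array([ 3.14112686e+00, -2.00334562e-04,  1.20454085e+00]), 'force': array([-2.7506594 ,  3.09997198, 13.4159401 ]), 'moment': array([ 0.52372712,  0.63975779, -0.01432026]), 'grip_width': 0.017332382050098186}
```

```bash
python3 -c "
from h import *
plan([((.464,-.339,.055),69,3),((.4715,-.312,.065),72,1),((.515,-.155,.0915),84,8),((.5196,-.1375,.0915),84,1)])"
```

```text
[[0,0,-0.67,0,0,0],[0,0,-0.66,0,0,0],[0,0.01,-0.67,0.0001,0,0]]  n=3
[[1.12,-0.11,-0.4,0,0,-0.0083]]  n=1
[[0.81,-0.04,-0.13,0,0,-0.0042],[0.82,-0.01,-0.13,0,0,-0.0041],[0.81,0.01,-0.14,0,0,-0.0042],[0.81,0.03,-0.13,0,0,-0.0042],[0.82,0.04,-0.13,0,0,-0.0041],[0.81,0.08,-0.13,0,0,-0.0042],[0.81,0.09,-0.14,0,0,-0.0042],[0.8,0.11,-0.13,0,0,-0.0041]]  n=8
[[0.72,0.11,0,0,0,0]]  n=1
end [ 0.5196 -0.1375  0.0916] [-1.7999e+02 -1.0000e-02  8.3990e+01]
```

```bash
python3 -m handwheel '[[0,0,-0.67,0,0,0],[0,0,-0.67,0,0,0],[0,0,-0.67,0,0,0]]'
python3 -c "
from h import *
print(bot.observe()['grip_width'])
p=bot.grab_frame('scene');cv2.imwrite('pics/c.png',cv2.resize(p['pixels'][90:190,200:320],None,fx=6,fy=6,interpolation=cv2.INTER_CUBIC))
plan([((.515,-.155,.0915),84,8),((.5196,-.1375,.0915),84,1)])"
```

```text
clock: 9.48
position: [0.4639, -0.339, 0.0561]
tool_rot: [3.141, 0.0, 1.205]
force: [0.4, 0.2, -0.8]
grip_width: 0.0171
0.017133243359715812
[[0.95,-0.1,-0.17,0.0001,0,-0.0052],[0.96,-0.06,-0.17,0,0,-0.0052],[0.95,-0.03,-0.17,0.0001,0.0001,-0.0052],[0.96,0,-0.16,0,0,-0.0052],[0.96,0.03,-0.17,0.0001,0,-0.0052],[0.95,0.06,-0.17,0.0001,0,-0.0052],[0.95,0.09,-0.17,0,0,-0.0052],[0.95,0.12,-0.16,0.0001,0,-0.0052]]  n=8
[[0.72,0.11,0,0,0,0]]  n=1
end [ 0.5196 -0.1374  0.0914] [-1.7999e+02  2.0000e-02  8.3990e+01]
```

View pics/c.png

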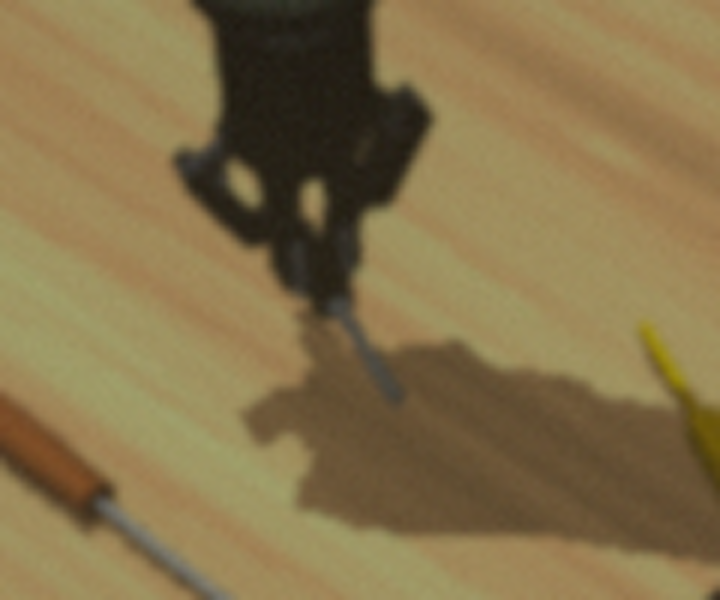

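Punch is lifted and held level (tip at crop ~(398,400)). Move to staging.

```bash
python3 -m handwheel '[[0.95,-0.1,-0.17,0,0,-0.0052],[0.95,-0.06,-0.17,0,0,-0.0052],[0.95,-0.03,-0.17,0,0,-0.0052],[0.95,0,-0.17,0,0,-0.0052],[0.95,0.03,-0.17,0,0,-0.0052],[0.95,0.06,-0.17,0,0,-0.0052],[0.95,0.09,-0.17,0,0,-0.0052],[0.95,0.12,-0.17,0,0,-0.0052]]'
python3 -m handwheel '[[0.72,0.1,0,0,0,0],[0,0,0,0,0,0]]'
python3 - <<'E'
from h import *
o=bot.observe();print(o["position"],np.degrees(o["tool_rot"]),o["force"])
for n,b in(("top",(290,180,140,90)),("scene",(240,130,120,100))):
    p=bot.grab_frame(n);x,y,w,h=b
    cv2.imwrite(f"pics/st_{n}.png",np.clip(1.5*cv2.resize(p["pixels"][y:y+h,x:x+w].astype(np.float32),None,fx=5.7,fy=5.7,interpolation=cv2.INTER_CUBIC),0,255).astype(np.uint8))
    P,R=pose();a=P+np.array([0,0,.005]);t=a+.1025*R.apply([1,0,0]);print(n,"tip expected crop",((proj(p,t)-[x,y])*5.7).round(1),((proj(p,a+.0275*R.apply([1,0,0]))-[x,y])*5.7).round(1),t)
E
```

```text
clock: 10.52
position: [0.5141, -0.1543, 0.0891]
tool_rot: [3.141, 0.0, 1.467]
force: [0.4, -0.0, -1.6]
grip_width: 0.0171
clock: 10.78
position: [0.5186, -0.1362, 0.0886]
tool_rot: [3.141, -0.0, 1.467]
force: [-1.2, 0.1, -1.5]
grip_width: 0.0172
[ 0.51860132 -0.1361926   0.0885915 ] [ 1.79991069e+02 -1.67986482e-02  8.40678190e+01] [-1.23645945  0.10830701 -1.48621916]
top tip expected crop [281.5 121.7] [478.2 142.4] [ 0.52892377 -0.03537324  0.0934879 ]
scene tip expected crop [409.1 335.5] [305.4 248.6] [ 0.52883842 -0.03602811  0.09350226]
```

View pics/st_top.png

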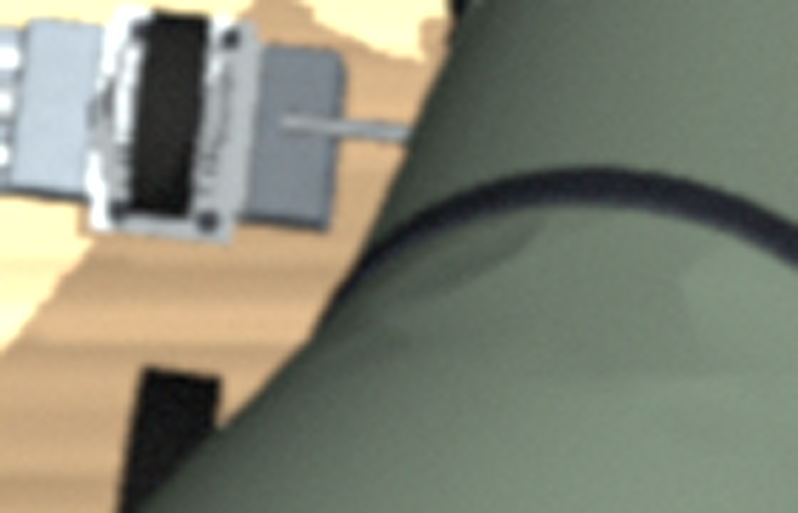

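View pics/st_scene.png

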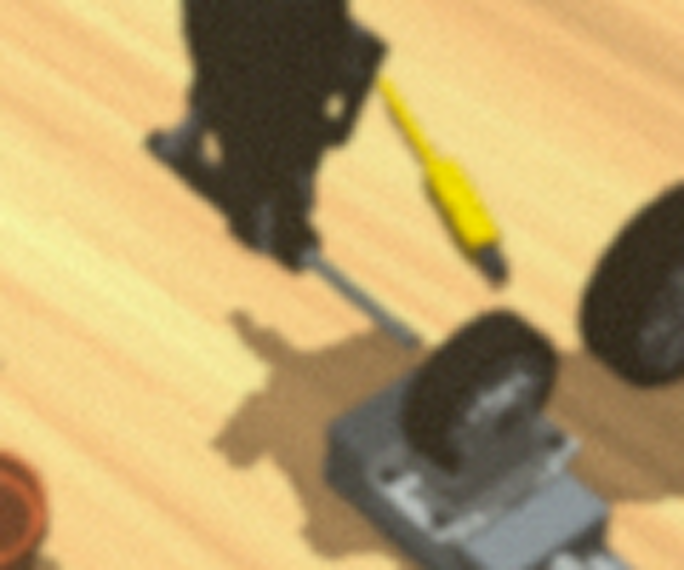

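Run:
```python
from h import *
ims=[]
for i in range(4):
    p=bot.grab_frame("top");ims.append(p["pixels"].astype(np.float32))
im=np.mean(ims,0);np.save("top_avg.npy",im)
x,y,w,h=300,178,62,48
c=cv2.resize(im[y:y+h,x:x+w],None,fx=12,fy=12,interpolation=cv2.INTER_LANCZOS4)
cv2.imwrite("pics/st3.png",np.clip((c-60)*1.6,0,255).astype(np.uint8))
import pickle;pickle.dump(p,open("Pt.pkl","wb"))
```

```text
(no output)
```

View pics/st3.png

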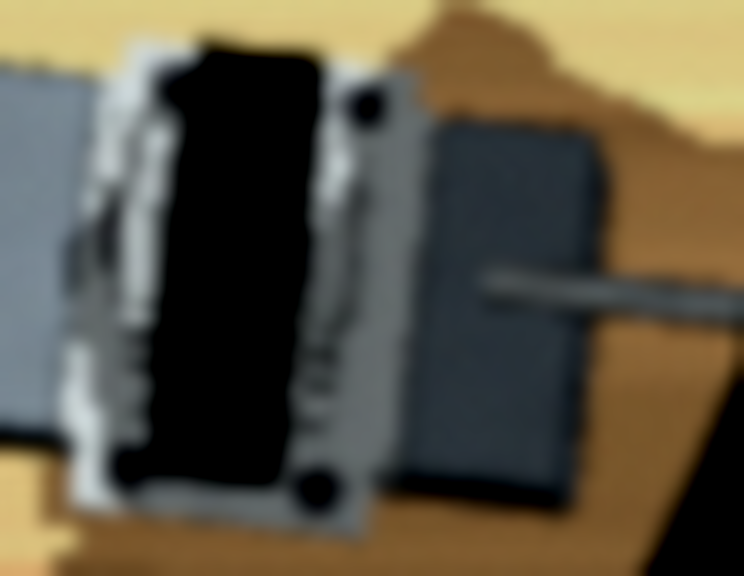

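Run:
```python
from h import *
import pickle
T=pickle.load(open("Pt.pkl","rb"))
v=lambda u,v_,z:onz(T,uc(u,v_,300,178,12),z)
for c,z in(((354,260),.0965),((80,252),.0965),((485,279),.0935)): print(v(*c,z).round(4))
print("plate",[v(*c,.053).round(4) for c in((428,72),(365,538),(130,36),(72,505))])
print("fixed jaw",[v(*c,.047).round(4) for c in((605,130),(570,505),(572,492))])
print("holes",[v(*c,.054).round(4) for c in((367,105),(318,488),(128,465),(180,85))])
print("wheel",[v(*c,z).round(4) for c,z in(((320,55),.1),((205,45),.1),((285,485),.08),((165,478),.08))])
print(pose()[0])
```

```text
[ 0.5331 -0.0129  0.0965]
[0.5345 0.0365 0.0965]
[ 0.5301 -0.0366  0.0935]
plate [array([ 0.5759, -0.027 ,  0.053 ]), array([ 0.4872, -0.0151,  0.053 ]), array([0.5828, 0.0296, 0.053 ]), array([0.4933, 0.0397, 0.053 ])]
fixed jaw [array([ 0.5658, -0.0608,  0.047 ]), array([ 0.4941, -0.0537,  0.047 ]), array([ 0.4966, -0.0541,  0.047 ])]
holes [array([ 0.5693, -0.0154,  0.054 ]), array([ 0.4965, -0.0063,  0.054 ]), array([0.5007, 0.0293, 0.054 ]), array([0.5731, 0.02  , 0.054 ])]
wheel [array([ 0.5701, -0.0068,  0.1   ]), array([0.5719, 0.014 , 0.1   ]), array([ 4.942e-01, -4.000e-04,  8.000e-02]), array([0.4954, 0.0214, 0.08  ])]
[ 0.51800572 -0.13818885  0.08850647]
```

```bash
python3 -m handwheel '[[0.25,0,-0.12,0,0,0.0014],[0.3,0,0,0,0,0],[0,0,0,0,0,0],[0,0,0,0,0,0]]'
python3 - <<'E'
from h import *
P=[];
for i in range(4):
    p=bot.grab_frame("top");o=bot.observe();print(o["position"],np.degrees(o["tool_rot"]),o["force"].round(1))
E
```

```text
clock: 11.58
position: [0.5197, -0.1237, 0.0916]
tool_rot: [-3.142, 0.0, 1.457]
force: [0.3, -0.5, -1.8]
grip_width: 0.0171
[ 0.51969864 -0.12385389  0.09153134] [-1.79996541e+02  8.42722218e-03  8.34931222e+01] [-0.8 -1.  -1.5]
[ 0.5197137  -0.12389841  0.09154938] [-1.79999086e+02  6.00985456e-03  8.34822656e+01] [-0.3  0.4 -1.7]
[ 0.51972216 -0.12392368  0.09154971] [1.79999342e+02 6.46394666e-03 8.34811327e+01] [-0.8 -0.9 -1.3]
[ 0.51972012 -0.12392509  0.09154008] [1.79999760e+02 5.77134758e-03 8.34783465e+01] [ 0.1  0.1 -1.3]
```

```bash
python3 -m handwheel '[[0.08,0,0,0,0,0],[0.08,0,0,0,0,0],[0,0,0,0,0,0]]';for i in 1 2; do python3 -m handwheel '[[0.04,0,0,0,0,0],[0.04,0,0,0,0,0]]'; done
```

```text
clock: 12.15
position: [0.5203, -0.1195, 0.0916]
tool_rot: [3.142, -0.0, 1.458]
force: [-0.0, -0.2, -0.9]
grip_width: 0.0173
clock: 12.4
position: [0.5204, -0.1177, 0.0916]
tool_rot: [3.142, 0.0, 1.457]
force: [-0.0, -0.6, -1.2]
grip_width: 0.0173
clock: 12.65
position: [0.5207, -0.1157, 0.0916]
tool_rot: [3.142, 0.0, 1.457]
force: [-0.2, -0.5, -1.8]
grip_width: 0.017
```

```bash
for i in 1 2 3; do python3 -m handwheel '[[0.03,0,0,0,0,0],[0.03,0,0,0,0,0]]' | egrep 'pos|force'; done
```

```text
position: [0.5208, -0.1144, 0.0916]
force: [0.8, -0.1, -0.6]
position: [0.521, -0.1128, 0.0916]
force: [0.0, -0.1, -1.1]
position: [0.5212, -0.1113, 0.0916]
force: [-0.6, -1.2, -0.2]
```

```bash
for i in 1 2 3; do python3 -m handwheel '[[0.03,0,0,0,0,0],[0.03,0,0,0,0,0]]' | egrep 'pos|force'; done
```

```text
position: [0.5212, -0.1108, 0.0916]
force: [-1.7, -8.4, 0.6]
position: [0.5213, -0.1096, 0.0916]
force: [-0.9, -9.2, 0.3]
position: [0.5215, -0.1081, 0.0916]
force: [-1.5, -10.2, 0.4]
```

Run:
```python
from h import *
o=bot.observe();print(o["position"],o["force"],o["moment"])
for n,b in(("top",(290,180,90,60)),("scene",(270,150,80,70))):
    p=bot.grab_frame(n);x,y,w,h=b
    cv2.imwrite(f"pics/in_{n}.png",np.clip(1.5*cv2.resize(p["pixels"][y:y+h,x:x+w].astype(np.float32),None,fx=8,fy=8,interpolation=cv2.INTER_CUBIC),0,255).astype(np.uint8))
```

```text
[ 0.52148938 -0.10811403  0.09163874] [ -1.45048778 -10.15895504   0.37991756] [-1.83616527  0.3128766   0.03189948]
```

View pics/in_top.png

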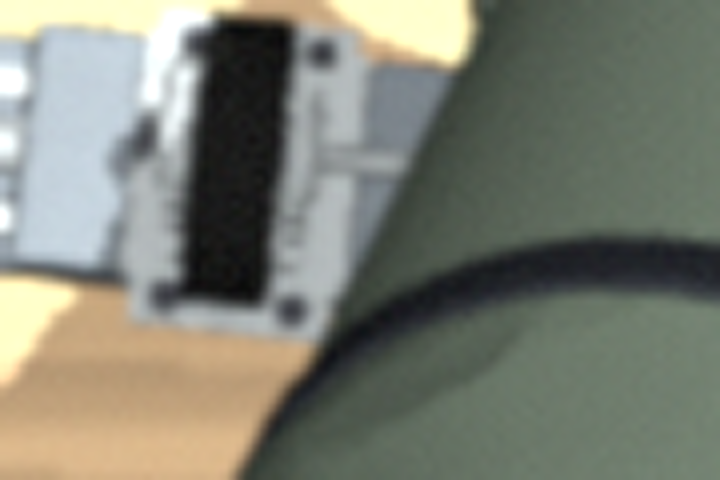

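View pics/in_scene.png

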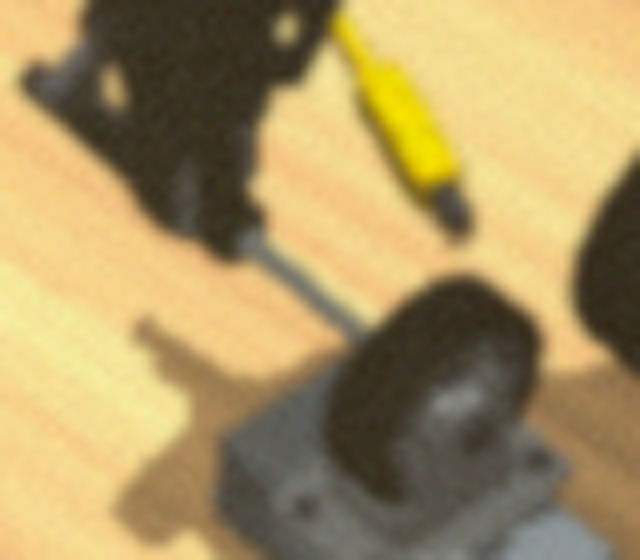

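```bash
for i in 1 2 ; do python3 -m handwheel '[[0.07,0,0,0,0,0],[0.07,0,0,0,0,0],[0.07,0,0,0,0,0]]' | egrep 'pos|force|rot'; done
```

```text
position: [0.5221, -0.1029, 0.0916]
tool_rot: [3.141, 0.001, 1.456]
force: [-1.5, -9.6, 0.1]
position: [0.5226, -0.0977, 0.0916]
tool_rot: [3.141, 0.001, 1.456]
force: [-2.0, -9.1, 0.8]
```

```bash
for i in 1 2 ; do python3 -m handwheel '[[0.09,0,0,0,0,0],[0.09,0,0,0,0,0],[0.09,0,0,0,0,0]]' | egrep 'pos|force|rot'; done
```

```text
position: [0.5234, -0.091, 0.0916]
tool_rot: [3.141, 0.001, 1.456]
force: [-1.5, -9.7, 1.4]
position: [0.5242, -0.0844, 0.0917]
tool_rot: [3.141, 0.001, 1.456]
force: [-2.3, -10.1, 1.2]
```

```bash
for i in 1 2 3; do python3 -m handwheel '[[0.04,0,0,0,0,0],[0.04,0,0,0,0,0]]' | egrep 'pos|force'; done
```

```text
position: [0.5244, -0.0824, 0.0917]
force: [-2.2, -9.4, 3.1]
position: [0.5246, -0.0805, 0.0917]
force: [-2.8, -9.8, 2.5]
position: [0.5248, -0.0784, 0.0917]
force: [-2.6, -8.4, 2.1]
```

```bash
for i in 1 2 3 4; do python3 -m handwheel '[[0.04,0,0,0,0,0],[0.04,0,0,0,0,0]]' | egrep 'pos|force'; done
```

```text
position: [0.5251, -0.0762, 0.0917]
force: [-1.4, -5.5, 1.4]
position: [0.5256, -0.0729, 0.0916]
force: [-1.3, -1.6, 0.8]
position: [0.5258, -0.071, 0.0916]
force: [-0.7, -2.2, 2.2]
position: [0.526, -0.069, 0.0916]
force: [-0.7, -2.0, 2.7]
```

```bash
python3 -m handwheel '[[0.06,0,0,0,0,0],[0.06,0,0,0,0,0],[0,0,0,0,0,0]]' | egrep 'pos|force'
python3 - <<'E'
from h import *
for n,b in(("top",(270,180,90,60)),("scene",(280,160,80,75))):
    p=bot.grab_frame(n);x,y,w,h=b
    cv2.imwrite(f"pics/out_{n}.png",np.clip(1.5*cv2.resize(p["pixels"][y:y+h,x:x+w].astype(np.float32),None,fx=8,fy=8,interpolation=cv2.INTER_CUBIC),0,255).astype(np.uint8))
E
```

```text
position: [0.5264, -0.0659, 0.0916]
force: [-0.9, -0.1, 2.1]
```

View pics/out_top.png

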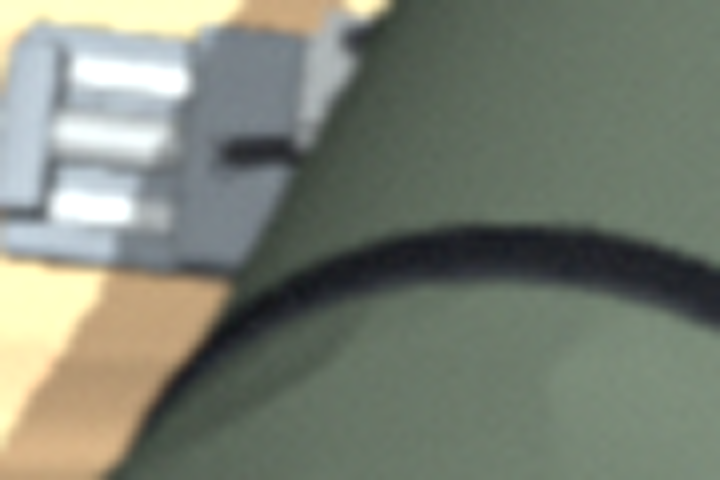

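View pics/out_scene.png

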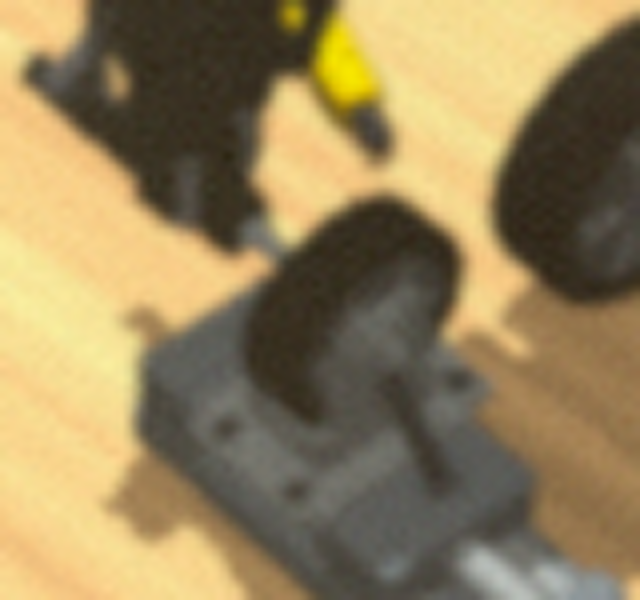

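Run:
```python
from h import *
ps=bot.grab_frame("scene");pt=bot.grab_frame("top")
ey=np.array([.1132,.9936,0]);O=np.array([.5348,.0068,0])
P,R=pose();tip=P+[0,0,.005]+.1025*R.apply([1,0,0]);print("tip",tip,"vice y",(tip-O)@ey, bot.observe()["force"])
for z in(.0965,.0515):
  for y in(.0215,.0255,.0645):
    X=O+ey*y;X[2]=z;print(z,y,((proj(ps,X)-[280,160])*8).round(),((proj(pt,X)-[270,180])*8).round())
print((proj(ps,tip)-[280,160])*8)
cv2.imwrite("pics/o2.png",np.clip(2.5*cv2.resize(ps["pixels"][190:240,310:370].astype(np.float32),None,fx=12,fy=12,interpolation=cv2.INTER_CUBIC),0,255).astype(np.uint8))
```

```text
tip [0.53793734 0.0359367  0.09657221] vice y 0.029305367367511468 [-1.108049    0.91052502  1.40524708]
0.0965 0.0215 [383. 338.] [320. 138.]
0.0965 0.0255 [391. 345.] [306. 137.]
0.0965 0.0645 [474. 415.] [163. 120.]
0.0515 0.0215 [378. 425.] [327. 163.]
0.0515 0.0255 [386. 432.] [313. 162.]
0.0515 0.0645 [466. 502.] [177. 146.]
[399.68238059 351.40310505]
```

View pics/o2.png

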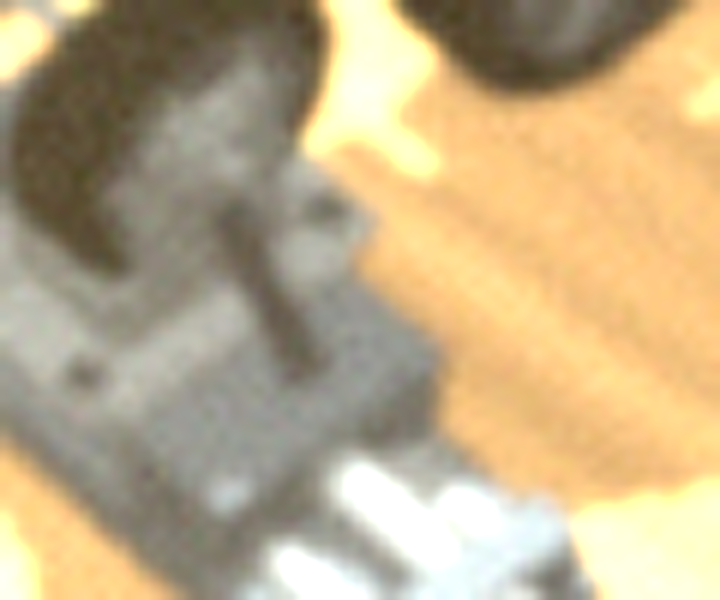

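```bash
python3 -m handwheel '[[-0.1,0,0,0,0,0],[-0.2,0,0,0,0,0],[-0.3,0,0,0,0,0],[-0.3,0,0,0,0,0]]'; python3 -m handwheel '[[-0.5,0,0,0,0,0],[-0.5,0,0,0,0,0],[-0.6,0,0,0,0,0],[-0.7,0,0,0,0,0]]';python3 -c "
from h import *
plan([((.50,-.27,.04),83.4,6),((.50,-.27,.0055),83.4,3)])"
```

```text
clock: 18.58
position: [0.5236, -0.0893, 0.0915]
tool_rot: [-3.142, 0.0, 1.457]
force: [-1.5, 1.1, 0.1]
grip_width: 0.0171
clock: 19.08
position: [0.517, -0.1469, 0.0915]
tool_rot: [-3.141, 0.0, 1.457]
force: [0.7, -0.2, -0.2]
grip_width: 0.0171
[[-0.83,-0.02,0.34,0,0,0],[-0.83,-0.02,0.35,0,0,0.0001],[-0.82,-0.02,0.34,0,0,0],[-0.83,-0.02,0.34,0,0,0.0001],[-0.83,-0.02,0.35,0,0,0],[-0.83,-0.01,0.34,0,0,0]]  n=6
[[0,0,0.46,0,0,0],[0,0,0.46,0,0,0],[0,0,0.46,0,0,0]]  n=3
end [ 0.5001 -0.27    0.0055] [-1.7999e+02  1.0000e-02  8.3410e+01]
```

```bash
python3 -m handwheel '[[-0.83,-0.02,0.2,0,0,0],[-0.83,-0.02,0.4,0,0,0],[-0.83,-0.02,0.4,0,0,0],[-0.83,-0.02,0.4,0,0,0],[-0.83,-0.02,0.4,0,0,0],[-0.83,-0.02,0.3,0,0,0]]'; python3 -m handwheel '[[0,0,0.46,0,0,0],[0,0,0.46,0,0,0],[0,0,0.4,0,0,0],[0,0,0,0,0,0]]';python3 -c "
from h import *
p=bot.grab_frame('scene');cv2.imwrite('pics/d.png',cv2.resize(p['pixels'][90:250,190:350],None,fx=4,fy=4,interpolation=cv2.INTER_CUBIC))"
```

```text
clock: 19.82
position: [0.4995, -0.2706, 0.0386]
tool_rot: [-3.141, 0.0, 1.457]
force: [0.7, 0.6, -1.6]
grip_width: 0.017
clock: 20.32
position: [0.5002, -0.2684, 0.0055]
tool_rot: [-3.141, -0.0, 1.458]
force: [0.5, 0.9, -1.2]
grip_width: 0.0172
```

View pics/d.png

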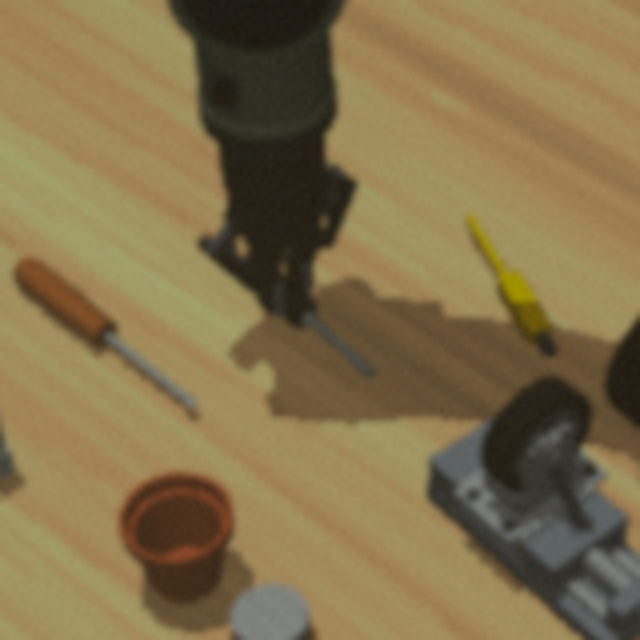

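```bash
python3 -m handwheel '[[0,0,0.04,0,0,0],[0,0,0,0,0,0]]'; python3 -m handwheel '[[0,0,0,0,0,0],[0,0,0,0,0,0],[0,0,0,0,0,0],[0,0,0,0,0,0]]' -1 60
```

```text
clock: 20.62
position: [0.5003, -0.2687, 0.0051]
tool_rot: [3.141, -0.0, 1.458]
force: [-0.9, 1.3, 1.7]
grip_width: 0.0171
clock: 21.12
position: [0.5001, -0.269, 0.005]
tool_rot: [-3.142, 0.0, 1.457]
force: [-0.2, 0.9, -1.2]
grip_width: 0.085
```

```bash
python3 -m handwheel '[[0,0,-0.7,0,0,0],[0,0,-0.9,0,0,0],[0,0,-1,0,0,0],[0,0,-1,0,0,0],[0,0,-1,0,0,0],[0,0,-1,0,0,0],[0,0,-1,0,0,0],[0,0,-1,0,0,0]]';python3 -c "
from h import *
print(bot.observe()['qpos'])
for n,b in(('top',(270,170,140,110)),('scene',(230,100,140,130))):
    p=bot.grab_frame(n);x,y,w,h=b
    cv2.imwrite(f'pics/e_{n}.png',np.clip(1.5*cv2.resize(p['pixels'][y:y+h,x:x+w].astype(np.float32),None,fx=4.4,fy=4.4,interpolation=cv2.INTER_CUBIC),0,255).astype(np.uint8))
plan([((.515,-.15,.2),15,8),((.5335,.007,.17),-6.7,8)])
"
```

```text
clock: 22.12
position: [0.5, -0.269, 0.1971]
tool_rot: [3.141, 0.0, 1.457]
force: [0.3, -0.4, -0.5]
grip_width: 0.0853
[ 0.11016967  0.49970905  0.39138635  1.80548371 -0.23928378  0.8821502
  0.49744414]
[[0.6,0,-0.01,0.0001,0,0.0238],[0.6,-0.09,-0.01,0.0001,-0.0001,0.0237],[0.57,-0.17,0,0.0001,0,0.0238],[0.55,-0.26,-0.01,0,0,0.0238],[0.5,-0.34,-0.01,0.0001,-0.0001,0.0238],[0.44,-0.41,-0.01,0.0001,0,0.0237],[0.38,-0.47,-0.01,0.0001,0,0.0238],[0.3,-0.52,0,0.0001,-0.0001,0.0238]]  n=8
[[0.29,-0.73,0.15,0,0,0.0075],[0.26,-0.75,0.15,0,0,0.0076],[0.22,-0.76,0.15,0,0,0.0075],[0.19,-0.77,0.15,0,0,0.0075],[0.15,-0.77,0.15,0,0,0.0076],[0.11,-0.78,0.15,0,0,0.0075],[0.08,-0.79,0.15,0,0,0.0075],[0.03,-0.79,0.15,0,0,0.0076]]  n=8
end [0.5334 0.007  0.1699] [-1.80e+02  1.00e-02 -6.71e+00]
```

View pics/e_scene.png

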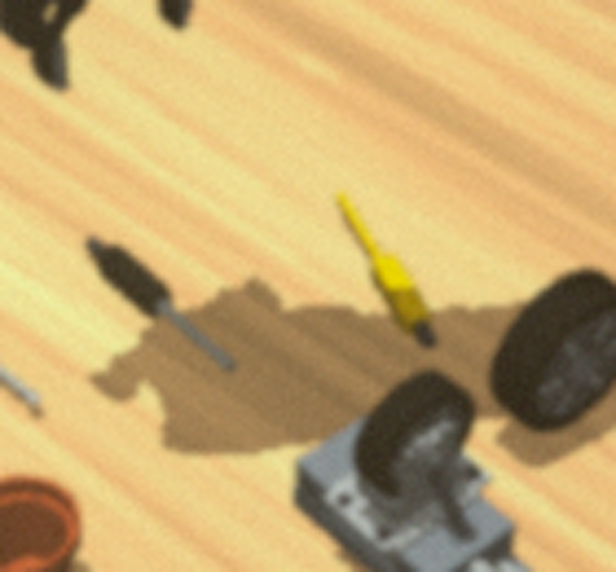

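View pics/e_top.png

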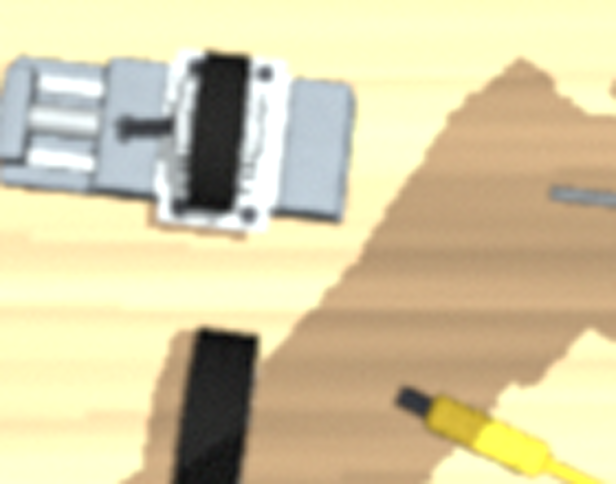

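```bash
python3 -m handwheel '[[0.6,0,0,0,0,0.0238],[0.6,-0.09,0,0,0,0.0238],[0.57,-0.17,0,0,0,0.0238],[0.55,-0.26,0,0,0,0.0238],[0.5,-0.34,0,0,0,0.0238],[0.44,-0.41,0,0,0,0.0238],[0.38,-0.47,0,0,0,0.0238],[0.3,-0.52,0,0,0,0.0238]]'
python3 -m handwheel '[[0.29,-0.73,0.1,0,0,0.0075],[0.26,-0.75,0.1,0,0,0.0075],[0.22,-0.76,0.1,0,0,0.0075],[0.19,-0.77,0.1,0,0,0.0075],[0.15,-0.77,0.1,0,0,0.0075],[0.11,-0.78,0.1,0,0,0.0075],[0.08,-0.79,0.1,0,0,0.0075],[0.03,-0.79,0.1,0,0,0.0075]]'
python3 -c "
from h import *
print(pose()[0])
plan([((.533,.007,.135),-6.7,2),((.533,.007,.1145),-6.7,2)])"
```

```text
clock: 23.22
position: [0.5139, -0.1487, 0.1954]
tool_rot: [-3.141, -0.0, 0.256]
force: [0.1, -0.2, -0.3]
grip_width: 0.0854
clock: 24.22
position: [0.5325, 0.0084, 0.1753]
tool_rot: [-3.141, -0.0, -0.118]
force: [-0.1, -0.0, -0.4]
grip_width: 0.0852
[0.53246303 0.00836318 0.17527779]
[[0.01,0.03,0.81,0,0,-0.0001],[0.02,0.02,0.8,-0.0001,0,0]]  n=2
[[0,0,0.41,0,0,0],[0,0,0.41,0,0,0]]  n=2
end [0.5331 0.0071 0.1145] [179.99  -0.    -6.71]
```

```bash
python3 -m handwheel '[[0.01,0.01,0.6,0,0,0],[0.01,0.01,0.6,0,0,0],[0.01,0.01,0.6,0,0,0],[0,0,0.3,0,0,0],[0,0,0.3,0,0,0],[0,0,0,0,0,0]]'
python3 -c "
from h import *
for n,b in(('top',(270,170,100,80)),('scene',(270,110,100,120))):
    p=bot.grab_frame(n);x,y,w,h=b
    cv2.imwrite(f'pics/f_{n}.png',np.clip(2*cv2.resize(p['pixels'][y:y+h,x:x+w].astype(np.float32),None,fx=5,fy=5,interpolation=cv2.INTER_CUBIC),0,255).astype(np.uint8))
"
```

```text
clock: 24.98
position: [0.5332, 0.0067, 0.1147]
tool_rot: [3.141, 0.0, -0.116]
force: [-0.1, 0.3, -0.4]
grip_width: 0.085
```

View pics/f_scene.png

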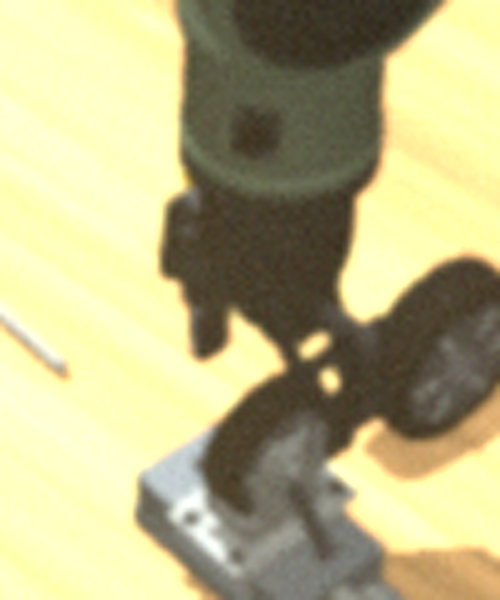

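```bash
python3 -m handwheel '[[0,0,0,0,0,0],[0,0,0,0,0,0],[0,0,0,0,0,0],[0,0,0,0,0,0],[0,0,0,0,0,0],[0,0,0,0,0,0]]' 1 50
```

```text
clock: 25.82
position: [0.5335, 0.0069, 0.1152]
tool_rot: [-3.141, -0.0, -0.116]
force: [-0.4, 0.2, 6.6]
grip_width: 0.0228
```

```bash
python3 -m handwheel '[[0,0,-0.1,0,0,0],[0,0,-0.2,0,0,0],[0,0,-0.3,0,0,0],[0,0,-0.4,0,0,0],[0,0,-0.4,0,0,0],[0,0,-0.4,0,0,0]]' 1 60
python3 -c "
from h import *
for n,b in(('top',(230,150,140,100)),('scene',(270,110,100,120))):
    p=bot.grab_frame(n);x,y,w,h=b
    cv2.imwrite(f'pics/g_{n}.png',np.clip(2*cv2.resize(p['pixels'][y:y+h,x:x+w].astype(np.float32),None,fx=5,fy=5,interpolation=cv2.INTER_CUBIC),0,255).astype(np.uint8))
"
```

```text
clock: 26.58
position: [0.5334, 0.0068, 0.1609]
tool_rot: [-3.141, -0.0, -0.116]
force: [0.2, 1.3, -1.4]
grip_width: 0.0228
```

View pics/g_scene.png

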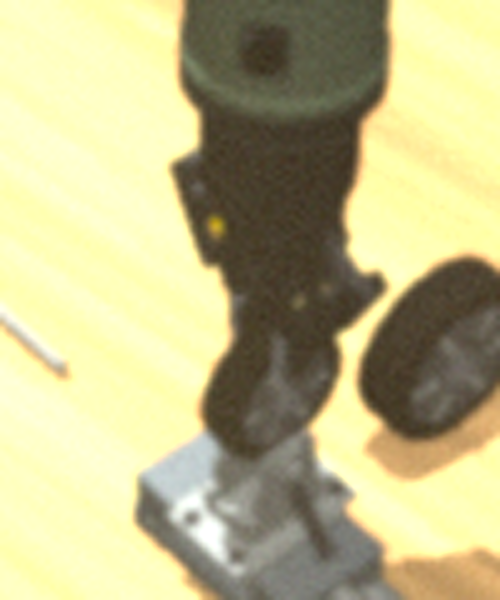

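```bash
python3 -m handwheel '[[0,0,-0.5,0,0,0],[0,0,-0.5,0,0,0],[0,0,-0.4,0,0,0]]' ;python3 -c "
from h import *
plan([((.536,.16,.19),0,7),((.54,.312,.15),7.8,7),((.54,.312,.075),7.8,5)])
"
```

```text
clock: 27.05
position: [0.5334, 0.0068, 0.196]
tool_rot: [-3.141, -0.0, -0.116]
force: [-0.3, -0.5, -1.8]
grip_width: 0.023
[[-0.09,-0.87,0.03,0,0,-0.0026],[-0.07,-0.87,0.04,0,0,-0.0027],[-0.06,-0.88,0.03,0,0,-0.0026],[-0.04,-0.87,0.04,0,0,-0.0027],[-0.03,-0.88,0.03,0,-0.0001,-0.0026],[-0.01,-0.87,0.04,0,0,-0.0026],[0,-0.88,0.03,0,0,-0.0027]]  n=7
[[0.02,-0.87,0.23,0,0,-0.0031],[0.04,-0.87,0.23,0,0,-0.0031],[0.06,-0.86,0.23,0,0,-0.0031],[0.07,-0.87,0.23,0,0,-0.0031],[0.09,-0.86,0.22,0,0,-0.0031],[0.11,-0.86,0.23,0,0,-0.0031],[0.12,-0.86,0.23,0,0,-0.0031]]  n=7
[[0,0,0.6,0,0,0],[0,0,0.6,0,0,0],[0,0,0.6,0,0,0],[0,0,0.6,0,0,0],[0,0,0.6,0,0,0]]  n=5
end [0.54   0.3119 0.0751] [-1.7999e+02  1.0000e-02  7.8200e+00]
```

View pics/g_top.png

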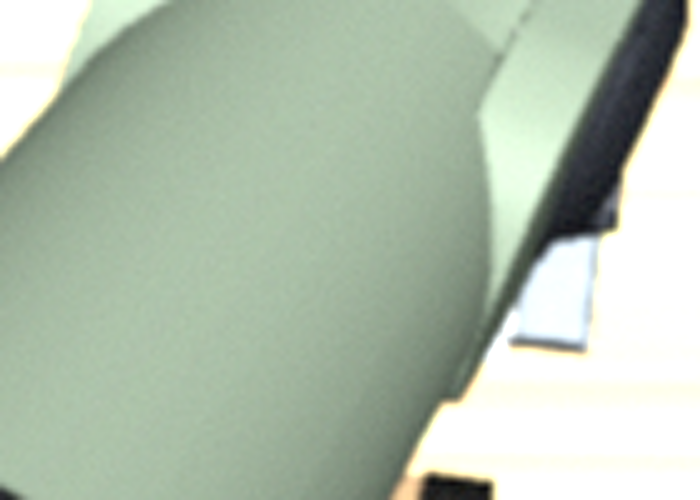

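```bash
python3 -m handwheel '[[-0.09,-0.7,0,0,0,-0.0026],[-0.07,-0.87,0,0,0,-0.0026],[-0.06,-0.88,0,0,0,-0.0026],[-0.04,-0.87,0.04,0,0,-0.0026],[-0.03,-0.88,0.04,0,0,-0.0026],[-0.01,-0.87,0.04,0,0,-0.0026],[0,-0.88,0.04,0,0,-0.0026]]'
python3 -m handwheel '[[0.02,-0.87,0.23,0,0,-0.0031],[0.04,-0.87,0.23,0,0,-0.0031],[0.06,-0.87,0.23,0,0,-0.0031],[0.07,-0.87,0.23,0,0,-0.0031],[0.09,-0.87,0.23,0,0,-0.0031],[0.11,-0.87,0.23,0,0,-0.0031],[0.12,-0.7,0.23,0,0,-0.0031]]'
python3 -c "
from h import *
for n,b in(('top',(130,150,140,110)),('scene',(360,170,110,160))):
    p=bot.grab_frame(n);x,y,w,h=b
    cv2.imwrite(f'pics/i_{n}.png',np.clip(2*cv2.resize(p['pixels'][y:y+h,x:x+w].astype(np.float32),None,fx=3.7,fy=3.7,interpolation=cv2.INTER_CUBIC),0,255).astype(np.uint8))
plan([((.54,.312,.075),7.8,5)])
"
```

```text
clock: 27.92
position: [0.5356, 0.1573, 0.1909]
tool_rot: [3.142, 0.0, -0.001]
force: [-0.5, -0.5, -3.2]
grip_width: 0.0225
clock: 28.8
position: [0.5401, 0.306, 0.1503]
tool_rot: [3.142, 0.0, 0.136]
force: [0.9, -0.3, -2.5]
grip_width: 0.0227
[[0.01,-0.04,0.6,0,0,0.0001],[0.01,-0.04,0.6,0,0.0001,0],[0.01,-0.04,0.59,0,0,0.0001],[0.01,-0.04,0.6,0,0,0],[0,-0.04,0.6,0,0,0.0001]]  n=5
end [0.5399 0.3119 0.075 ] [-1.8e+02  1.0e-02  7.8e+00]
```

View pics/i_scene.png

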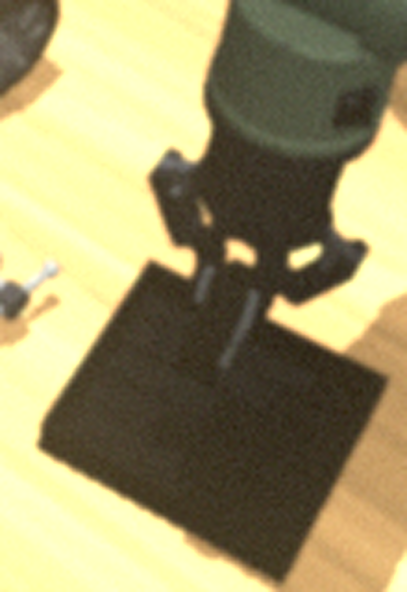

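```bash
python3 -m handwheel '[[0,-0.01,0.6,0,0,0],[0,-0.01,0.6,0,0,0],[0,-0.01,0.6,0,0,0],[0,-0.01,0.5,0,0,0],[0,0,0.4,0,0,0],[0,0,0.1,0,0,0],[0,0,0,0,0,0]]'; for i in 1 2 3; do python3 -m handwheel '[[0,0,0.04,0,0,0],[0,0,0.04,0,0,0]]' | egrep "pos|force"; done
```

```text
clock: 29.78
position: [0.5402, 0.3055, 0.0809]
tool_rot: [-3.142, -0.0, 0.135]
force: [1.0, -0.6, -1.6]
grip_width: 0.0226
position: [0.5401, 0.3056, 0.079]
force: [-1.4, 0.9, -1.1]
position: [0.54, 0.3055, 0.0768]
force: [-0.5, -0.3, -2.5]
position: [0.54, 0.3055, 0.0747]
force: [-0.4, -0.0, -2.9]
```

```bash
for i in 1 2 3 4 5; do python3 -m handwheel '[[0,0,0.04,0,0,0],[0,0,0.02,0,0,0]]' | egrep "pos|force"; done
```

```text
position: [0.54, 0.3055, 0.0732]
force: [-0.2, -0.3, -1.5]
position: [0.54, 0.3055, 0.0717]
force: [0.7, -0.4, -1.8]
position: [0.54, 0.3055, 0.0702]
force: [0.8, -0.4, -2.0]
position: [0.54, 0.3055, 0.0687]
force: [-1.0, 0.0, -1.9]
position: [0.5405, 0.3056, 0.0678]
force: [-2.1, -0.5, 10.8]
```

```bash
python3 -m handwheel '[[0,0,-0.02,0,0,0],[0,0,0,0,0,0],[0,0,0,0,0,0],[0,0,0,0,0,0]]' -1 30; python3 -m handwheel '[[0,0,-0.3,0,0,0],[0,0,-0.6,0,0,0],[0,0,-0.9,0,0,0],[0,0,-1,0,0,0],[0,0,-1,0,0,0],[0,0,-1,0,0,0],[0,0,-1,0,0,0],[0,0,-1,0,0,0]]'
python3 -m handwheel '[[0,-1,0,0,0,0],[0,-1,0,0,0,0],[0,-1,0,0,0,0],[0,-1,0,0,0,0],[0,-1,0,0,0,0],[0,-1,0,0,0,0],[0,0,0,0,0,0]]'
python3 - <<'E'
from h import *
for n in("top","scene"):
    p=bot.grab_frame(n);cv2.imwrite(f"pics/z_{n}.png",np.clip(1.4*p["pixels"].astype(float),0,255).astype(np.uint8))
    for d in bot.trace(p,"wheel_mid")[:3]: print(n,d["score"],d["point"],onz(p,d["point"],.05))
    for d in bot.trace(p,"punch_grip")[:3]: print(n,d["score"],d["point"],onz(p,d["point"],.01))
E
```

```text
clock: 32.28
position: [0.54, 0.3055, 0.0678]
tool_rot: [3.142, 0.0, 0.135]
force: [-0.1, 0.1, 0.8]
grip_width: 0.0852
clock: 33.28
position: [0.54, 0.3053, 0.2398]
tool_rot: [-3.141, -0.001, 0.134]
force: [0.8, -1.0, -0.1]
grip_width: 0.0857
clock: 34.15
position: [0.5187, 0.4569, 0.2368]
tool_rot: [3.141, 0.001, 0.138]
force: [0.7, -0.4, -0.3]
grip_width: 0.0853
top 0.94 [187.4, 196.3] [0.54649172 0.30989315 0.05      ]
top 0.69 [320.3, 272.2] [0.37721326 0.00612452 0.05      ]
top 0.86 [377.9, 275.8] [ 0.36884463 -0.12529232  0.01      ]
top 0.65 [436.9, 215.2] [ 0.50876113 -0.26607925  0.01      ]
top 0.38 [293.4, 201.6] [0.54051059 0.07117373 0.01      ]
scene 0.88 [359.2, 181.2] [0.38604633 0.01772245 0.05      ]
scene 0.6 [411.3, 276.0] [0.54674907 0.30692602 0.05      ]
scene 0.46 [323.4, 164.3] [ 0.3736268  -0.12686902  0.01      ]
```

View pics/z_top.png

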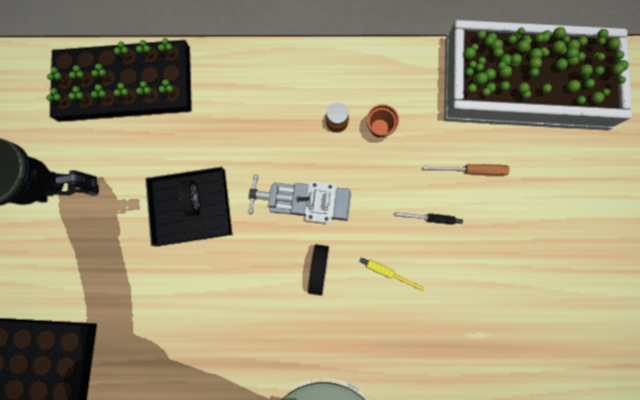

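View pics/z_scene.png

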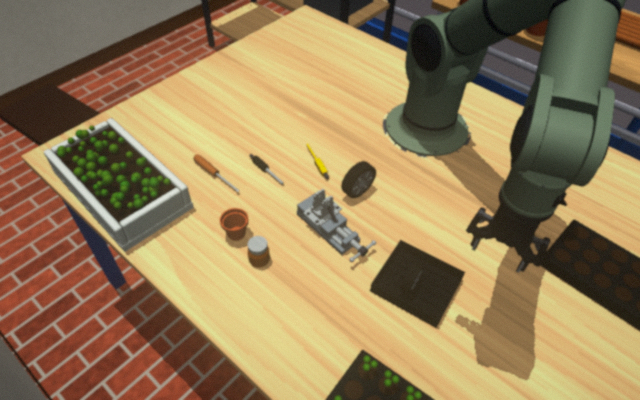

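Run:
```python
from h import *
o=[]
for n,b in(("top",(140,160,100,95)),("scene",(365,235,105,95))):
    p=bot.grab_frame(n);x,y,w,h=b
    c=cv2.resize(p["pixels"][y:y+h,x:x+w].astype(np.float32),(390,370),interpolation=cv2.INTER_CUBIC);o.append(np.clip(c*4,0,255).astype(np.uint8))
cv2.imwrite("pics/zz.png",np.hstack(o));print(bot.observe()["clock"])
```

```text
34.55
```

View pics/zz.png

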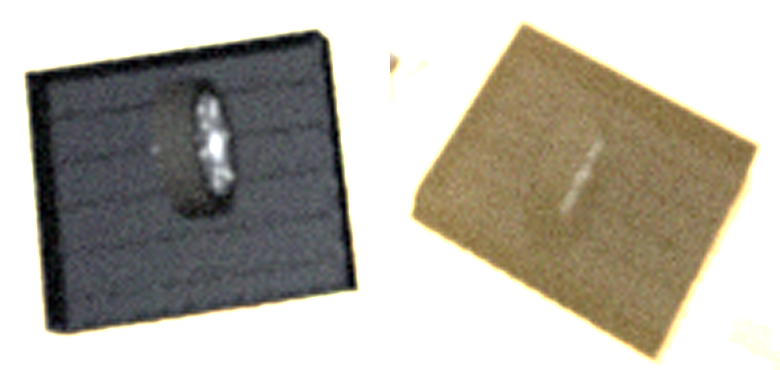

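```bash
python3 -c "
from workcell import bot
print(bot.job_done())"
```

```text
the job is handed in; nothing more can be done
None
```

I handed the job in at about 34.6 s of the 72 s allowed, with every step carried out; the hand-in reports no verdict.

- **Pin:** The punch tip found the axle hole on the first try. The pin slid at a steady 9–10 N along its axis, far below the 40 N limit, and the force fell to about zero as it came free. By the arm's own pose, the tip ended about 29 mm past the axle centre; 21.5 mm is the head-side face.
- **Punch:** I drew it out and laid it flat on the bench, its tip about 17 cm from the castor axle.
- **Wheel:** I lifted it out by the tyre and set it down in the tray on light contact, about 11 N. It stands in the tray, about 20 mm from the tray's centre.

**Last pictures:**
- The wheel is in the tray, the punch is on the bench and the gripper is clear of everything.
- The screwdriver, pot, jar and castor looked unmoved. I judged that by eye and did not measure it.

**Two small disagreements:**
- Camera and arm positions differed by about 1.5 mm throughout.
- The freed pin did not fall to the bench. In the last close-up it was leaning on the vice jaw outside the boss, at an angle too steep for it to still be in the hole.

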